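# Index a photometer's filter wheel by clicks and lock it

## Robot

A 6-joint arm with a two-finger parallel gripper is mounted at the origin on the work surface. World frame = base frame: x ahead of the robot, y to its left, z up, the work surface at z = 0. Lengths are in m, angles in rad, forces in N, time in s.
With the tool pointing down it reaches from about 0.275 to 0.725 m from the base axis. Payload 15.9 kg.
Tool frame: the origin (TCP) lies at the very end of the fingers, on their centre line; the grasp point (between the pads) lies 19 mm behind it; z points along the fingers, y is the line along which they close (so a half turn about z gives the same grasp; the last joint's range is limited). The gripper opens to 85 mm and grips with 20 to 120 N. Pads are 22 mm wide; open, the fingers measure 114 mm over their backs; the gripper's body (76 mm by 85 mm) begins 54 mm behind the grasp point. The pads swing forward as they close: fully open they stand 13 mm farther back than shut.
Start: joints at [1.204, 0.213, -0.034, 1.323, 0, 1.571], TCP at [0.179, 0.467, 0.231] pointing down, gripper open.
Joint ranges: [-2.98, 2.98], [-0.74, 1.72], [-1.14, 1.35], [-2.1, 2.04], [-1.57, 1.44], [-3.14, 3.14]. Speed limits (rad/s): [1.89, 1.89, 2.39, 2.57, 3.14, 3.14].

## Interface

Orientations are given as a unit quaternion [x, y, z, w].
In Python, from plant import arm, viewer gives the robot as it stands.
- The arm moves only by the tool jog_arm, never from a script. Its argument "moves" is a list of rows, each a list of 7 numbers: the shift along the world's x, y, z in mm, then the turn, a rotation vector about the world's x, y, z in degrees, then the opening in per cent of the stroke, from 0 (shut) to 100 (fully open). A call has 1 to 20 rows; each row is the pose to reach, as a shift and turn from the pose commanded when the call began; what a row does not reach only later rows make up. A row lasts 1/8 s, in which the tool goes at most 62.5 mm and 10.7 degrees, less where a joint would pass 70% of its speed; a pose out of reach is approached as far as the arm can. A call with a gripper value outside its range is refused whole. The fingers move at their own pace and stop on an object; the grip force is fixed at half the most. Time passes only in rows, so rows that repeat a pose let the fingers close. It gives the time, the measured TCP pose, the force, the opening and the grip force at its end, in the units of the state.
- arm.get_state(): the state, without advancing time (a new reading comes with each control period).
- viewer.grab_frame(name): name is "scene" or "top" or "wrist"; returns a dict with "pixels" (400x640x3 uint8, red, green, blue), "K" (3x3 intrinsics, pixels), "xyz" and "rotation" of the camera in the world. Camera axes: x right, y up, looking along -z (the intrinsics and any distortion apply to the point x, -y, -z); pixel columns grow to the right and rows downward; lengths in m; the calibration is good to about 2 mm. A picture is of the moment at which its call begins. There is no depth.
- arm.close_job(): hands the job in; it is judged then, once.
The state is a dict: "time_s": time; "joint_positions": joint angles; "dq": joint speeds; "joint_torque": joint torques, N m; "position": TCP position; "orientation": TCP orientation; "contact_force": force on the tool from outside, world axes, zero at the start; "moment": the same for the moment, N m; "finger_gap": finger opening in m; "grasp_force": force on a finger pad.
Only numpy, scipy, OpenCV 4.12 (cv2) and the standard library are available. Lean on these libraries where they do the work, as an engineer would, in place of code of your own. Each camera call takes 0.05 s, during which the arm holds its last target. There are 200 camera calls.

## Task

Set the photometer's filter wheel to filter four and lock it: turn the black knob anticlockwise (seen from above) gently up against its end stop, then clockwise four clicks, let it go, and slide the steel lock tab fully home towards the knob. The knob was refitted on its shaft at an arbitrary angle, so count the clicks by feel. Ease off as soon as the stop is felt, never force the lock against the wheel, and leave everything else where it stands.

Things in the scene. Friction and masses are not known exactly. Their poses are not given: they have to be found in the camera images.
- photometer: fixed white instrument box, 170 (its x) x 280 (its y) x 70 high; origin under its centre, z up. Knob axis at its (0, +60 mm); lock slot on its top along its y at x = 0
- knob_grip (a point): grip point of the black bar knob, on its vertical turning axis, 99 mm above the bench. Bar 46 long (this point's x) x 14 wide (its y), top 111 and foot 79 mm above the bench, on a round flange 52 across. It turns the hidden filter wheel one to one, but its angle to the wheel is arbitrary. It starts at any of filters 1 to 5; the whole travel is about 87 degrees, so one grasp is enough
- wheel_hub (a point): fixed point on the knob's axis, where it enters the box top (70 mm high). The hidden wheel rests at home, then, clockwise, at filters 1 to 6, unevenly 11 to 17 degrees apart. Each click crosses one sprung ridge: resisting torque rises to 0.2 to 0.4 N m, falls to nothing on the ridge, reverses (the wheel snaps on) and the next rest holds. Home is the rest beside the end stop
- lock (a joint): lock slide, m: 0 is open (start), 0.017 is fully home. It moves along the photometer's +y, towards the knob, against about 2 N friction, and stays where left. It can go beyond 4 mm only with the wheel resting at filter four
- lock_tab (a point): middle of the upright steel lock tab, 88 mm above the bench; tab 26 wide (photometer's x) x 12 thick (photometer's y) x 30 high, its top 101 mm above the bench; at the photometer's (0, -83 mm) when open
- end_stop: stiff stop pin hidden inside the box, out of reach; the wheel meets it about 4 degrees anticlockwise of home, 30 mm from the knob axis; there the torque climbs past 0.5 N m without dropping, and on letting go the wheel springs back to home. More than 25 N on it (0.75 N m at the knob) damages it. Another hard stop lies just past filter 6
- lock_bolt: the lock's bolt, hidden inside the box, moving with the tab; more than 10 N between it and the wheel damages it
- screw_cap: loose blue screw cap lying mouth up on the photometer's top near a far corner; 38 across, 18 high; origin under its centre
- reagent_bottle: clear glass bottle with blue cap, 70 across, 150 high, standing to the left of the photometer; origin under its centre
- beaker: glass beaker, 80 across, 100 high, standing to the right of the photometer; origin under its centre
- jar: white plastic jar, 60 across, 70 high, behind and right of the photometer; origin under its centre
- dish: shallow glass dish, 90 across, 18 high, to the left; origin under its centre
- tube_rack: white rack 60 x 160 x 50 with capped tubes reaching 100 high, beyond the photometer; origin under its centre
- spatula: steel spatula 170 long lying on the bench in front of the photometer

How it is judged:
By the outcome, as a careful person would: the job done as asked, in the order asked, and still so for the second after the job is handed in, with the robot touching nothing.
It also fails if it takes over 72 s, if anything falls off the work surface, if the arm or the gripper's body presses on something with over 40 N, if the wrist force passes 120 N, or if a joint passes its speed limit or range.

## Working session

There is one attempt and no reset: what is moved stays moved. The work goes in short steps, Python scripts to look and compute and a tool call to move; the robot and the scene stay as the last step left them, time stands still between calls to the robot, and variables do not carry over. Pictures are saved under pics/ and viewed, at most 10 in all, crops included, and the job is handed in when it is done.

Besides the shell and the picture viewer there is one more tool, called after ">>>" as a command line: name --pt "numbers of a row" for each row, then --argument value for the rest. jog_arm: Moves the arm, as the interface text tells. Its arguments: {"type":"object","properties":{"moves":{"type":"array"}},"required":["moves"]}

```bash
mkdir -p pics
python3 - <<'E'
from plant import arm, viewer
import cv2,json,numpy as np
s=arm.get_state();print(s)
for n in("top","scene"):
    f=viewer.grab_frame(n);cv2.imwrite(f"pics/{n}0.png",f["pixels"][:,:,::-1])
    d={k:np.array(f[k]).tolist() for k in f if k!="pixels"};json.dump(d,open(n+".json","w"));print(n,d)
E
```

```text
{'time_s': 0.0, 'joint_positions': array([ 1.20402027e+00,  2.13328812e-01, -3.50386366e-02,  1.32349324e+00,
       -8.77841415e-06,  1.57076744e+00]), 'dq': array([-0.00174153, -0.00085226,  0.00023702, -0.00131175, -0.00085712,
       -0.0008297 ]), 'joint_torque': array([-6.23498956e-03, -6.86149406e+01,  4.87127638e+01,  1.73797103e-02,
       -1.22221913e-04,  5.48398225e-05]), 'position': array([0.17918881, 0.46643687, 0.23083794]), 'orientation': array([ 1.82347599e-01,  9.83233985e-01, -5.24056186e-04, -9.27414611e-05]), 'contact_force': array([0.72265152, 0.36934272, 0.26691764]), 'moment': array([-0.0349461 ,  0.0112245 ,  0.08167415]), 'grasp_force': 0.0, 'finger_gap': 0.08529868955518323}
top {'K': [[506.2526311256179, 0.0, 319.13034587579665], [0.0, 506.2526311256179, 203.9524743996198], [0.0, 0.0, 1.0]], 'xyz': [0.5213833865060514, 0.06433479682962141, 1.0320506193408239], 'rotation': [0.023411570139604067, -0.047272650903505464, -0.7040441585938922, 0.7081941948434567]}
scene {'K': [[376.0877516224698, 0.0, 317.42079014353595], [0.0, 376.0877516224698, 202.5137504043112], [0.0, 0.0, 1.0]], 'xyz': [1.289420627059267, 0.3687840414784068, 0.5788791762739169], 'rotation': [0.2570540644017054, 0.4048256691899217, 0.7404358287483176, 0.47095028298673725]}
```

View pics/top0.png

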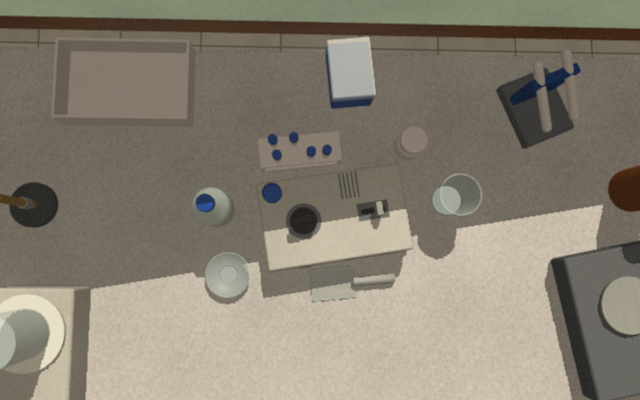

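View pics/scene0.png

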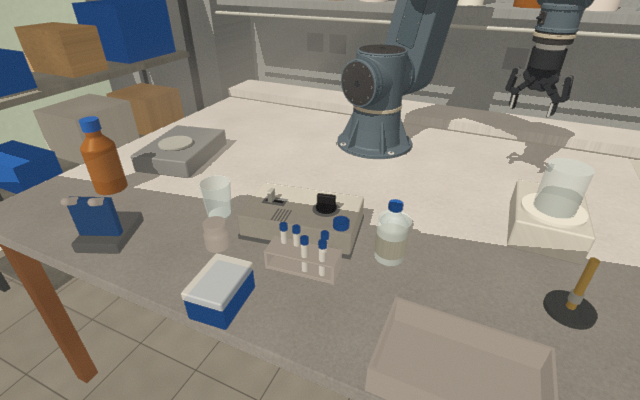

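The top view shows the knob near (303,221), the lock tab near (379,209), the screw cap at (271,193), the bottle at (205,204) and the beaker at (460,196). I'll enlarge the photometer.

```bash
python3 - <<'E'
import cv2,numpy as np
a=cv2.imread("pics/top0.png")[160:280,250:420]
a=cv2.resize(a,None,fx=4.7,fy=4.7,interpolation=cv2.INTER_CUBIC)
a=(255*(a/255.)**0.5).astype(np.uint8);print(a.shape)
cv2.imwrite("pics/c1.png",a)
E
cat > h.py <<'E'
import json,numpy as np
from scipy.spatial.transform import Rotation as R
def ray(cam,u,v,z):
    d=json.load(open(cam+".json"));K=np.array(d["K"]);p=np.linalg.solve(K,[u,v,1])
    w=R.from_quat(d["rotation"]).apply([p[0],-p[1],-p[2]]);c=np.array(d["xyz"])
    return c+w*(z-c[2])/w[2]
def proj(cam,P):
    d=json.load(open(cam+".json"));K=np.array(d["K"])
    q=R.from_quat(d["rotation"]).inv().apply(np.array(P)-d["xyz"]);q=K@[q[0],-q[1],-q[2]];return q[:2]/q[2]
E
```

```text
(564, 799, 3)
```

View pics/c1.png

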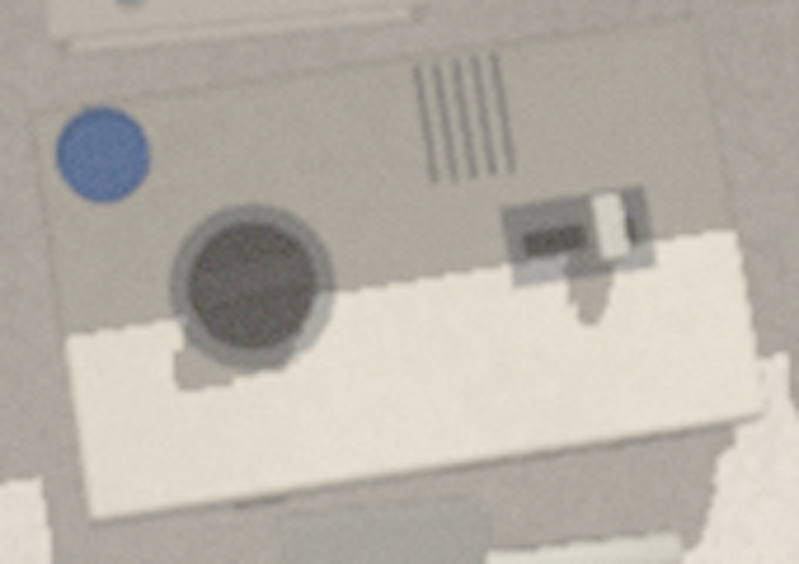

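The crop shows the box corners at (92,520), (763,413), (697,15) and (35,108), the flange centre at about (252,286), the tab top at (610,225) and the cap at (103,154). The bar is barely visible, so I'll stretch the contrast.

Run:
```python
import cv2,numpy as np
from h import *
from plant import viewer
c=lambda u,v,z:ray("top",250+(u+.5)/4.7-.5,160+(v+.5)/4.7-.5,z)
C=np.array([c(*p,.07) for p in[(92,520),(763,413),(697,15),(35,108)]])
print(C.round(4),[np.linalg.norm(C[i]-C[i-1]).round(4) for i in range(4)],C.mean(0))
ey=C[0]+C[3]-C[1]-C[2];th=np.arctan2(ey[1],ey[0])-np.pi/2;print("yaw",np.degrees(th))
ex_=np.array([np.cos(th),np.sin(th)]);ey_=np.array([-np.sin(th),np.cos(th)]);o=C.mean(0)[:2]
print("knob pred",o+.06*ey_,"tab pred",o-.083*ey_)
print("flange",c(252,286,.079),"tab top",c(610,225,.101),"cap",c(103,154,.088))
# averaged frames
A=np.mean([viewer.grab_frame("top")["pixels"][:,:,::-1].astype(float) for _ in range(12)],0)
S=np.mean([viewer.grab_frame("scene")["pixels"][:,:,::-1].astype(float) for _ in range(8)],0)
np.save("top.npy",A)
def cr(a,y,x,n,w,hi):
    a=a[y:y+n,x:x+w];a=np.clip((a-a.min())/(hi-a.min()),0,1)*255
    return cv2.resize(a.astype(np.uint8),(400,int(400*n/w)),interpolation=cv2.INTER_CUBIC)
t=cr(A,200,282,44,44,70);s=cr(S,180,304,44,44,80)
cv2.imwrite("pics/c2.png",np.hstack([t,s]))
```

```text
[[ 0.4921  0.1254  0.07  ]
 [ 0.536  -0.1454  0.07  ]
 [ 0.6993 -0.1203  0.07  ]
 [ 0.6582  0.1509  0.07  ]] [np.float64(0.168), np.float64(0.2744), np.float64(0.1652), np.float64(0.2743)] [0.59640085 0.00265875 0.07      ]
yaw 8.917002589499534
knob pred [0.58710064 0.06193358] tab pred [ 0.60926615 -0.07933811]
flange [0.58565339 0.06218992 0.079     ] tab top [ 0.60920899 -0.07885735  0.101     ] cap [0.63736973 0.12195894 0.088     ]
```

View pics/c2.png

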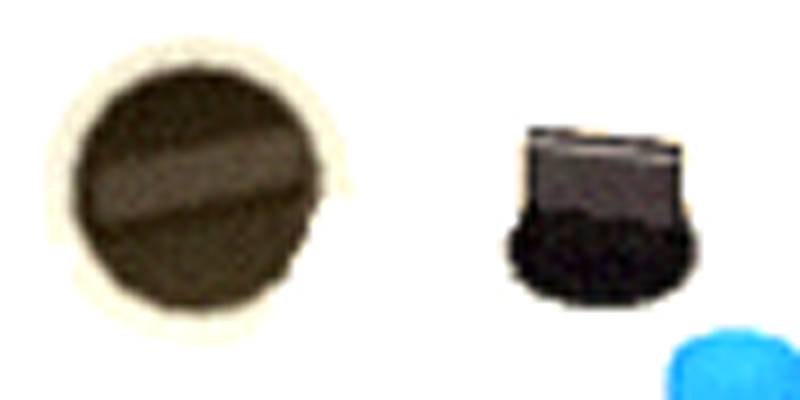

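The contrast-stretched top view (left) shows the bar's long edges running from (105,225) to (308,187) and from (105,163) to (295,127), with the top centred at about (199,176). The scene view (right) shows the bar standing upright on its flange.

Run:
```python
from h import *
k=400/44
c=lambda u,v,z:ray("top",282+(u+.5)/k-.5,200+(v+.5)/k-.5,z)
for a,b in[((105,225),(308,187)),((105,163),(295,127))]:
    d=c(*b,.111)-c(*a,.111);print("bar dir deg",np.degrees(np.arctan2(d[1],d[0])))
print("bar centre",c(199,176,.111),"flange",c(198,190,.079))
q=R.from_quat([.182347599,.983233985,0,0]);print(q.as_matrix().round(3))
```

```text
bar dir deg -79.01326244476037
bar dir deg -78.84705109736136
bar centre [0.58631351 0.06187894 0.111     ] flange [0.58565937 0.06197972 0.079     ]
[[-0.933  0.359  0.   ]
 [ 0.359  0.933  0.   ]
 [ 0.     0.    -1.   ]]
```

>>> jog_arm --pt "60 -60 0 0 0 -9 40" --pt "120 -120 0 0 0 -18 40" --pt "180 -180 0 0 0 -27 40" --pt "240 -240 0 0 0 -36 40" --pt "300 -300 0 0 0 -45 40" --pt "350 -350 0 0 0 -52 40" --pt "390 -390 0 0 0 -58 40" --pt "407 -404 -20 0 0 -58 40" --pt "407 -404 -50 0 0 -58 40" --pt "407 -404 -71 0 0 -58 40" --pt "407 -404 -71 0 0 -58 40" --pt "407 -404 -71 0 0 -58 40"

```text
time_s: 2.6
position: [0.5862, 0.0633, 0.1614]
orientation: [0.636, 0.772, 0.0, 0.0]
contact_force: [-0.0, 0.6, 0.5]
finger_gap: 0.0343
grasp_force: 0.0
```

Run:
```python
from plant import arm, viewer
import cv2,numpy as np
from h import *
f=viewer.grab_frame("wrist");s=arm.get_state();print(s)
print(f["K"],f["xyz"],f["rotation"])
json.dump({k:np.array(f[k]).tolist() for k in f if k!="pixels"},open("wrist.json","w"))
a=f["pixels"][:,:,::-1]
cv2.imwrite("pics/w1.png",(255*(a/255.)**.5).astype(np.uint8))
print(proj("wrist",[.5862,.062,.111]),proj("wrist",[.609,-.079,.101]))
```

```text
{'time_s': 2.65, 'joint_positions': array([1.07882490e-01, 4.16931988e-01, 7.12875687e-02, 1.22354224e+00,
       1.41978437e-04, 1.48612347e+00]), 'dq': array([ 0.00491418, -0.0070473 ,  0.00360504, -0.00512319, -0.00071475,
       -0.00355736]), 'joint_torque': array([-1.10597089e+00, -8.38581634e+01,  4.72574973e+01, -5.52173238e-02,
       -2.97686015e-02,  2.30832549e-03]), 'position': array([0.58636197, 0.06354982, 0.16179105]), 'orientation': array([6.35858366e-01, 7.71805342e-01, 6.25282019e-04, 5.11686472e-04]), 'contact_force': array([0.19045954, 0.21895035, 0.31469316]), 'moment': array([-0.00752582,  0.00136703, -0.00829382]), 'grasp_force': 0.0, 'finger_gap': 0.03414950314404165}
[[313.68999759   0.         320.1803722 ]
 [  0.         313.68999759 198.4213416 ]
 [  0.           0.           1.        ]] [0.57299055 0.13086843 0.30388702] [-0.13643298 -0.01291845  0.09536722  0.98596362]
[319.99116132 221.59502235] [314.28824081 384.10628241]
```

View pics/w1.png

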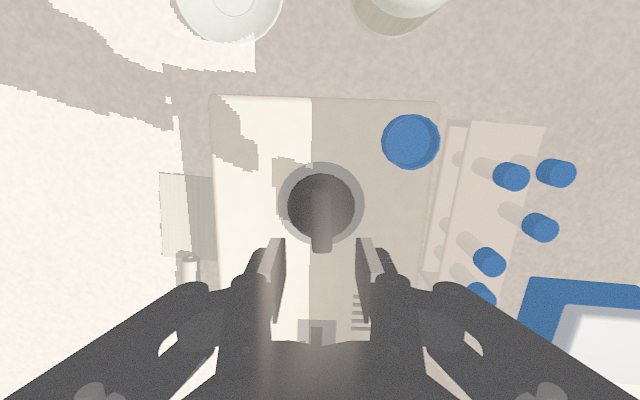

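The wrist view shows the bar upright between the open pads, at column 321 (predicted 320). It is aligned with the tool, so I can descend.

>>> jog_arm --pt "0 -1 -20 0 0 0 40" --pt "0 -1 -40 0 0 0 40" --pt "0 -1 -60 0 0 0 40" --pt "0 -1 -72 0 0 0 40" --pt "0 -1 -77 0 0 0 40" --pt "0 -1 -77 0 0 0 40" --pt "0 -1 -77 0 0 0 40"

```text
time_s: 3.52
position: [0.5867, 0.0618, 0.084]
orientation: [0.636, 0.772, 0.0, 0.0]
contact_force: [0.4, -0.2, 0.1]
finger_gap: 0.0346
grasp_force: 0.0
```

```bash
cat > st.py <<'E'
from plant import arm
from h import *
s=arm.get_state();m=R.from_quat(s["orientation"]).as_matrix()
y=np.degrees(np.arctan2(m[1,1],m[0,1]))
print("t",round(s["time_s"],2),"pos",(s["position"]*1e3).round(1),"yaw",y.round(2),"tilt",np.degrees(np.arccos(-m[2,2])).round(2),"F",s["contact_force"].round(2),"M",s["moment"].round(3),"gap",round(s["finger_gap"],4),"g",round(s["grasp_force"],1),"j6",round(s["joint_positions"][5],3))
E
python3 st.py
```

```text
t 3.52 pos [586.7  61.8  84. ] yaw 10.99 tilt 0.06 F [ 0.43 -0.21  0.07] M [-0.016  0.034 -0.014] gap 0.0346 g 0.0 j6 1.484
```

>>> jog_arm --pt "0 0 0 0 0 0 0" --pt "0 0 0 0 0 0 0" --pt "0 0 0 0 0 0 0" --pt "0 0 0 0 0 0 0" --pt "0 0 0 0 0 0 0" --pt "0 0 0 0 0 0 0"

```text
time_s: 4.28
position: [0.5868, 0.0617, 0.0839]
orientation: [0.636, 0.772, 0.0, 0.0]
contact_force: [-0.1, -0.7, 5.6]
finger_gap: 0.0131
grasp_force: 58.9
```

```bash
python3 st.py
```

```text
t 4.28 pos [586.8  61.7  83.9] yaw 10.99 tilt 0.07 F [-0.09 -0.67  5.64] M [-0.027 -0.018  0.306] gap 0.0131 g 58.9 j6 1.484
```

>>> jog_arm --pt "0 0 0 0 0 2 0" --pt "0 0 0 0 0 2 0"

```text
time_s: 4.53
position: [0.5868, 0.0618, 0.0839]
orientation: [0.623, 0.783, 0.0, 0.0]
contact_force: [0.3, 0.1, 4.3]
finger_gap: 0.0129
grasp_force: 58.4
```

```bash
python3 st.py
```

```text
t 4.53 pos [586.8  61.8  83.9] yaw 13.0 tilt 0.07 F [0.26 0.11 4.26] M [ 0.073 -0.126 -0.221] gap 0.0129 g 58.4 j6 1.449
```

>>> jog_arm --pt "0 0 0 0 0 1.5 0" --pt "0 0 0 0 0 1.5 0"

```text
time_s: 4.78
position: [0.5868, 0.0617, 0.0839]
orientation: [0.612, 0.791, 0.0, 0.0]
contact_force: [1.6, 0.4, 6.5]
finger_gap: 0.0131
grasp_force: 58.4
```

```bash
python3 st.py
```

```text
t 4.78 pos [586.8  61.7  83.9] yaw 14.49 tilt 0.07 F [1.61 0.35 6.49] M [ 0.045 -0.081 -0.217] gap 0.0131 g 58.4 j6 1.423
```

>>> jog_arm --pt "0 0 0 0 0 0.7 0" --pt "0 0 0 0 0 0.7 0"

```text
time_s: 5.03
position: [0.5868, 0.0617, 0.0839]
orientation: [0.608, 0.794, 0.0, 0.0]
contact_force: [0.4, 0.5, 6.7]
finger_gap: 0.0128
grasp_force: 58.4
```

```bash
python3 st.py
```

```text
t 5.03 pos [586.8  61.7  83.9] yaw 15.17 tilt 0.07 F [0.43 0.47 6.73] M [ 0.057 -0.101 -0.256] gap 0.0128 g 58.4 j6 1.411
```

>>> jog_arm --pt "0 0 0 0 0 0.7 0" --pt "0 0 0 0 0 0.7 0"

```text
time_s: 5.28
position: [0.5868, 0.0618, 0.0839]
orientation: [0.603, 0.798, 0.0, 0.0]
contact_force: [1.7, 1.1, 5.0]
finger_gap: 0.0133
grasp_force: 58.4
```

```bash
python3 st.py
```

```text
t 5.28 pos [586.8  61.8  83.9] yaw 15.88 tilt 0.07 F [1.72 1.06 4.96] M [ 0.033 -0.106 -0.156] gap 0.0133 g 58.4 j6 1.398
```

>>> jog_arm --pt "0 0 0 0 0 1.5 0" --pt "0 0 0 0 0 1.5 0"

```text
time_s: 5.52
position: [0.5868, 0.0617, 0.0839]
orientation: [0.592, 0.806, 0.0, 0.0]
contact_force: [0.3, -0.0, 6.4]
finger_gap: 0.0131
grasp_force: 58.4
```

```bash
python3 st.py
```

```text
t 5.53 pos [586.8  61.7  83.9] yaw 17.39 tilt 0.07 F [ 0.27 -0.04  6.4 ] M [ 0.014 -0.045 -0.071] gap 0.0131 g 58.4 j6 1.372
```

>>> jog_arm --pt "0 0 0 0 0 1.5 0" --pt "0 0 0 0 0 1.5 0"

```text
time_s: 5.78
position: [0.5868, 0.0617, 0.0839]
orientation: [0.581, 0.814, 0.0, 0.0]
contact_force: [0.8, -0.8, 6.5]
finger_gap: 0.0131
grasp_force: 58.5
```

```bash
python3 st.py
```

```text
t 5.78 pos [586.8  61.7  83.9] yaw 18.9 tilt 0.07 F [ 0.76 -0.76  6.52] M [-0.031 -0.034 -0.014] gap 0.0131 g 58.5 j6 1.346
```

>>> jog_arm --pt "0 0 0 0 0 1.5 0" --pt "0 0 0 0 0 1.5 0"

```text
time_s: 6.02
position: [0.5868, 0.0618, 0.0839]
orientation: [0.571, 0.821, 0.0, 0.0]
contact_force: [-0.4, -1.4, 6.3]
finger_gap: 0.0134
grasp_force: 58.6
```

```bash
python3 st.py
```

```text
t 6.03 pos [586.8  61.8  83.9] yaw 20.4 tilt 0.07 F [-0.36 -1.42  6.29] M [-0.013  0.017  0.057] gap 0.0134 g 58.6 j6 1.32
```

>>> jog_arm --pt "0 0 0 0 0 1.5 0" --pt "0 0 0 0 0 1.5 0"

```text
time_s: 6.28
position: [0.5867, 0.0617, 0.0839]
orientation: [0.56, 0.829, 0.0, 0.0]
contact_force: [-0.2, -0.2, 6.4]
finger_gap: 0.0131
grasp_force: 58.7
```

```bash
python3 st.py
```

```text
t 6.28 pos [586.7  61.7  83.9] yaw 21.9 tilt 0.06 F [-0.16 -0.16  6.43] M [-0.018 -0.005  0.105] gap 0.0131 g 58.7 j6 1.293
```

>>> jog_arm --pt "0 0 0 0 0 1.5 0" --pt "0 0 0 0 0 1.5 0"

```text
time_s: 6.52
position: [0.5868, 0.0618, 0.0839]
orientation: [0.549, 0.836, 0.0, 0.0]
contact_force: [0.5, -0.3, 6.2]
finger_gap: 0.0133
grasp_force: 58.8
```

```bash
python3 st.py
```

```text
t 6.53 pos [586.8  61.8  83.9] yaw 23.41 tilt 0.06 F [ 0.46 -0.34  6.23] M [-0.021 -0.02   0.195] gap 0.0133 g 58.8 j6 1.267
```

>>> jog_arm --pt "0 0 0 0 0 1.5 0" --pt "0 0 0 0 0 1.5 0"

```text
time_s: 6.78
position: [0.5868, 0.0617, 0.0839]
orientation: [0.538, 0.843, 0.0, 0.0]
contact_force: [-0.8, 0.1, 6.3]
finger_gap: 0.0132
grasp_force: 58.8
```

```bash
python3 st.py
```

```text
t 6.78 pos [586.8  61.7  83.9] yaw 24.91 tilt 0.07 F [-0.75  0.08  6.25] M [-0.043 -0.018  0.167] gap 0.0132 g 58.8 j6 1.241
```

>>> jog_arm --pt "0 0 0 0 0 1.5 0" --pt "0 0 0 0 0 1.5 0"

```text
time_s: 7.02
position: [0.5868, 0.0617, 0.0839]
orientation: [0.527, 0.85, 0.0, 0.0]
contact_force: [-0.0, -0.1, 5.5]
finger_gap: 0.0129
grasp_force: 58.4
```

```bash
python3 st.py
```

```text
t 7.03 pos [586.8  61.7  83.9] yaw 26.39 tilt 0.07 F [-0.03 -0.07  5.5 ] M [ 0.009  0.021 -0.211] gap 0.0129 g 58.4 j6 1.215
```

>>> jog_arm --pt "0 0 0 0 0 1.2 0" --pt "0 0 0 0 0 1.2 0"

```text
time_s: 7.28
position: [0.5868, 0.0617, 0.0839]
orientation: [0.518, 0.855, 0.0, 0.0]
contact_force: [-0.1, -0.4, 5.9]
finger_gap: 0.0128
grasp_force: 58.4
```

```bash
python3 st.py
```

```text
t 7.28 pos [586.8  61.7  83.9] yaw 27.59 tilt 0.07 F [-0.09 -0.37  5.94] M [-0.105 -0.032 -0.116] gap 0.0128 g 58.4 j6 1.194
```

>>> jog_arm --pt "0 0 0 0 0 1 0" --pt "0 0 0 0 0 1 0"

```text
time_s: 7.52
position: [0.5868, 0.0617, 0.0839]
orientation: [0.511, 0.86, 0.0, 0.0]
contact_force: [0.4, 0.7, 6.9]
finger_gap: 0.0129
grasp_force: 58.5
```

```bash
python3 st.py
```

```text
t 7.53 pos [586.8  61.7  83.9] yaw 28.59 tilt 0.07 F [0.38 0.75 6.88] M [-0.051 -0.002 -0.161] gap 0.0129 g 58.5 j6 1.177
```

>>> jog_arm --pt "0 0 0 0 0 0.6 0" --pt "0 0 0 0 0 0.6 0"

```text
time_s: 7.78
position: [0.5868, 0.0617, 0.0839]
orientation: [0.506, 0.862, 0.0, 0.0]
contact_force: [-0.3, 0.3, 6.2]
finger_gap: 0.013
grasp_force: 58.5
```

```bash
python3 st.py
```

```text
t 7.78 pos [586.8  61.7  83.9] yaw 29.18 tilt 0.07 F [-0.31  0.32  6.19] M [-0.063  0.008 -0.133] gap 0.013 g 58.5 j6 1.166
```

>>> jog_arm --pt "0 0 0 0 0 0.6 0" --pt "0 0 0 0 0 0.6 0"

```text
time_s: 8.02
position: [0.5868, 0.0617, 0.0839]
orientation: [0.502, 0.865, 0.0, 0.0]
contact_force: [0.9, -0.1, 6.5]
finger_gap: 0.0131
grasp_force: 58.5
```

```bash
python3 st.py
```

```text
t 8.03 pos [586.8  61.7  83.9] yaw 29.78 tilt 0.06 F [ 0.88 -0.14  6.46] M [-0.023 -0.044 -0.076] gap 0.0131 g 58.5 j6 1.156
```

>>> jog_arm --pt "0 0 0 0 0 1.5 0" --pt "0 0 0 0 0 1.5 0"

```text
time_s: 8.28
position: [0.5867, 0.0617, 0.0839]
orientation: [0.49, 0.872, 0.0, 0.0]
contact_force: [-0.3, -0.1, 7.5]
finger_gap: 0.0128
grasp_force: 58.6
```

```bash
python3 st.py
```

```text
t 8.28 pos [586.7  61.7  83.9] yaw 31.3 tilt 0.06 F [-0.29 -0.12  7.54] M [-0.033  0.087  0.067] gap 0.0128 g 58.6 j6 1.129
```

>>> jog_arm --pt "0 0 0 0 0 1.5 0" --pt "0 0 0 0 0 1.5 0"

```text
time_s: 8.52
position: [0.5867, 0.0617, 0.0839]
orientation: [0.479, 0.878, 0.0, 0.0]
contact_force: [-0.7, 0.1, 6.5]
finger_gap: 0.0128
grasp_force: 58.7
```

```bash
python3 st.py
```

```text
t 8.53 pos [586.7  61.7  83.9] yaw 32.8 tilt 0.06 F [-0.66  0.1   6.53] M [-0.082  0.07   0.09 ] gap 0.0128 g 58.7 j6 1.103
```

>>> jog_arm --pt "0 0 0 0 0 1.5 0" --pt "0 0 0 0 0 1.5 0"

```text
time_s: 8.78
position: [0.5867, 0.0617, 0.0839]
orientation: [0.467, 0.884, 0.0, 0.0]
contact_force: [-0.5, -0.2, 6.6]
finger_gap: 0.013
grasp_force: 58.8
```

```bash
python3 st.py
```

```text
t 8.78 pos [586.7  61.7  83.9] yaw 34.3 tilt 0.06 F [-0.47 -0.19  6.64] M [-0.081  0.087  0.163] gap 0.013 g 58.8 j6 1.077
```

>>> jog_arm --pt "0 0 0 0 0 1.5 0" --pt "0 0 0 0 0 1.5 0"

```text
time_s: 9.02
position: [0.5867, 0.0617, 0.0839]
orientation: [0.455, 0.89, 0.0, 0.0]
contact_force: [-1.0, -0.5, 7.8]
finger_gap: 0.0127
grasp_force: 59.0
```

```bash
python3 st.py
```

```text
t 9.03 pos [586.7  61.7  83.9] yaw 35.81 tilt 0.06 F [-1.01 -0.51  7.77] M [-0.134  0.084  0.204] gap 0.0127 g 59.0 j6 1.051
```

>>> jog_arm --pt "0 0 0 0 0 1 0" --pt "0 0 0 0 0 1 0"

```text
time_s: 9.28
position: [0.5867, 0.0617, 0.0839]
orientation: [0.448, 0.894, 0.0, 0.0]
contact_force: [-0.3, 0.1, 5.1]
finger_gap: 0.0135
grasp_force: 58.7
```

```bash
python3 st.py
```

```text
t 9.28 pos [586.7  61.7  83.9] yaw 36.79 tilt 0.06 F [-0.33  0.06  5.09] M [-0.031  0.079  0.097] gap 0.0135 g 58.7 j6 1.033
```

>>> jog_arm --pt "0 0 0 0 0 1 0" --pt "0 0 0 0 0 1 0"

```text
time_s: 9.52
position: [0.5867, 0.0617, 0.0839]
orientation: [0.44, 0.898, 0.0, 0.0]
contact_force: [-1.0, -0.4, 7.0]
finger_gap: 0.013
grasp_force: 58.5
```

```bash
python3 st.py
```

```text
t 9.53 pos [586.7  61.7  83.9] yaw 37.78 tilt 0.06 F [-1.01 -0.38  6.96] M [-0.062  0.018 -0.093] gap 0.013 g 58.5 j6 1.016
```

>>> jog_arm --pt "0 0 0 0 0 1 0" --pt "0 0 0 0 0 1 0"

```text
time_s: 9.78
position: [0.5867, 0.0617, 0.0839]
orientation: [0.432, 0.902, 0.0, 0.0]
contact_force: [-0.8, -0.3, 5.7]
finger_gap: 0.0135
grasp_force: 58.5
```

```bash
python3 st.py
```

```text
t 9.78 pos [586.7  61.7  83.9] yaw 38.78 tilt 0.06 F [-0.8  -0.32  5.71] M [-0.066  0.018 -0.164] gap 0.0135 g 58.5 j6 0.999
```

>>> jog_arm --pt "0 0 0 0 0 0.8 0" --pt "0 0 0 0 0 0.8 0"

```text
time_s: 10.02
position: [0.5867, 0.0617, 0.0839]
orientation: [0.426, 0.905, 0.0, 0.0]
contact_force: [0.3, 1.1, 6.9]
finger_gap: 0.0132
grasp_force: 58.5
```

```bash
python3 st.py
```

```text
t 10.03 pos [586.7  61.7  83.9] yaw 39.58 tilt 0.06 F [0.27 1.08 6.86] M [-0.068  0.026 -0.141] gap 0.0132 g 58.5 j6 0.985
```

>>> jog_arm --pt "0 0 0 0 0 0.8 0" --pt "0 0 0 0 0 0.8 0"

```text
time_s: 10.28
position: [0.5868, 0.0617, 0.0839]
orientation: [0.42, 0.908, 0.0, 0.0]
contact_force: [-1.2, 0.2, 6.9]
finger_gap: 0.0131
grasp_force: 58.5
```

```bash
python3 st.py
```

```text
t 10.28 pos [586.8  61.7  83.9] yaw 40.38 tilt 0.06 F [-1.16  0.21  6.88] M [-0.033  0.01  -0.087] gap 0.0131 g 58.5 j6 0.971
```

>>> jog_arm --pt "0 0 0 0 0 0.5 0" --pt "0 0 0 0 0 0.5 0"

```text
time_s: 10.52
position: [0.5867, 0.0617, 0.0839]
orientation: [0.416, 0.91, 0.0, 0.0]
contact_force: [-0.6, -0.2, 6.1]
finger_gap: 0.0132
grasp_force: 58.5
```

```bash
python3 st.py
```

```text
t 10.53 pos [586.7  61.7  83.9] yaw 40.88 tilt 0.06 F [-0.59 -0.18  6.09] M [-0.07   0.063 -0.071] gap 0.0132 g 58.5 j6 0.962
```

>>> jog_arm --pt "0 0 0 0 0 1.5 0" --pt "0 0 0 0 0 1.5 0"

```text
time_s: 10.78
position: [0.5867, 0.0617, 0.0839]
orientation: [0.404, 0.915, 0.0, 0.0]
contact_force: [0.1, 0.6, 6.3]
finger_gap: 0.0128
grasp_force: 58.6
```

```bash
python3 st.py
```

```text
t 10.78 pos [586.7  61.7  83.9] yaw 42.4 tilt 0.06 F [0.15 0.55 6.31] M [-0.096  0.094  0.028] gap 0.0128 g 58.6 j6 0.936
```

>>> jog_arm --pt "0 0 0 0 0 1.5 0" --pt "0 0 0 0 0 1.5 0"

```text
time_s: 11.02
position: [0.5867, 0.0617, 0.0839]
orientation: [0.392, 0.92, 0.0, 0.0]
contact_force: [-1.1, -0.6, 7.2]
finger_gap: 0.0132
grasp_force: 58.7
```

```bash
python3 st.py
```

```text
t 11.03 pos [586.7  61.7  83.9] yaw 43.9 tilt 0.06 F [-1.1  -0.58  7.18] M [-0.107  0.125  0.051] gap 0.0132 g 58.7 j6 0.909
```

>>> jog_arm --pt "0 0 0 0 0 1.5 0" --pt "0 0 0 0 0 1.5 0"

```text
time_s: 11.28
position: [0.5867, 0.0617, 0.0839]
orientation: [0.379, 0.925, 0.0, 0.0]
contact_force: [-1.1, -0.6, 6.5]
finger_gap: 0.0129
grasp_force: 58.8
```

```bash
python3 st.py
```

```text
t 11.28 pos [586.7  61.7  83.9] yaw 45.4 tilt 0.06 F [-1.06 -0.63  6.5 ] M [-0.135  0.161  0.126] gap 0.0129 g 58.8 j6 0.883
```

>>> jog_arm --pt "0 0 0 0 0 1.5 0" --pt "0 0 0 0 0 1.5 0"

```text
time_s: 11.52
position: [0.5867, 0.0617, 0.0839]
orientation: [0.367, 0.93, 0.0, 0.0]
contact_force: [-2.1, -1.2, 6.0]
finger_gap: 0.0132
grasp_force: 59.0
```

```bash
python3 st.py
```

```text
t 11.53 pos [586.7  61.7  83.9] yaw 46.91 tilt 0.06 F [-2.07 -1.19  6.01] M [-0.164  0.187  0.168] gap 0.0132 g 59.0 j6 0.857
```

>>> jog_arm --pt "0 0 0 0 0 1 0" --pt "0 0 0 0 0 1 0"

```text
time_s: 11.78
position: [0.5867, 0.0617, 0.0839]
orientation: [0.359, 0.933, 0.0, 0.0]
contact_force: [-0.6, -0.4, 7.7]
finger_gap: 0.0128
grasp_force: 59.0
```

```bash
python3 st.py
```

```text
t 11.78 pos [586.7  61.7  83.9] yaw 47.9 tilt 0.05 F [-0.64 -0.44  7.74] M [-0.139  0.154  0.182] gap 0.0128 g 59.0 j6 0.84
```

>>> jog_arm --pt "0 0 0 0 0 1 0" --pt "0 0 0 0 0 1 0"

```text
time_s: 12.02
position: [0.5867, 0.0616, 0.0839]
orientation: [0.351, 0.936, 0.0, 0.0]
contact_force: [0.8, -1.1, 6.7]
finger_gap: 0.0129
grasp_force: 58.6
```

```bash
python3 st.py
```

```text
t 12.03 pos [586.7  61.6  83.9] yaw 48.89 tilt 0.06 F [ 0.76 -1.07  6.7 ] M [-0.117  0.135 -0.01 ] gap 0.0129 g 58.6 j6 0.822
```

>>> jog_arm --pt "0 0 0 0 0 1 0" --pt "0 0 0 0 0 1 0"

```text
time_s: 12.28
position: [0.5867, 0.0617, 0.0839]
orientation: [0.343, 0.939, 0.0, 0.0]
contact_force: [-0.8, -0.5, 5.9]
finger_gap: 0.013
grasp_force: 58.5
```

```bash
python3 st.py
```

```text
t 12.28 pos [586.7  61.7  83.9] yaw 49.88 tilt 0.06 F [-0.76 -0.5   5.94] M [-0.144  0.112 -0.242] gap 0.013 g 58.5 j6 0.805
```

>>> jog_arm --pt "0 0 0 0 0 0.8 0" --pt "0 0 0 0 0 0.8 0"

```text
time_s: 12.52
position: [0.5867, 0.0617, 0.0839]
orientation: [0.336, 0.942, 0.0, 0.0]
contact_force: [-0.2, -0.4, 6.3]
finger_gap: 0.0133
grasp_force: 58.5
```

```bash
python3 st.py
```

```text
t 12.53 pos [586.7  61.7  83.9] yaw 50.68 tilt 0.06 F [-0.23 -0.44  6.32] M [-0.121  0.091 -0.193] gap 0.0133 g 58.5 j6 0.791
```

>>> jog_arm --pt "0 0 0 0 0 0.8 0" --pt "0 0 0 0 0 0.8 0"

```text
time_s: 12.78
position: [0.5867, 0.0616, 0.0839]
orientation: [0.33, 0.944, 0.0, 0.0]
contact_force: [-0.1, -0.1, 6.1]
finger_gap: 0.013
grasp_force: 58.5
```

```bash
python3 st.py
```

```text
t 12.78 pos [586.7  61.6  83.9] yaw 51.48 tilt 0.06 F [-0.1  -0.14  6.13] M [-0.145  0.127 -0.132] gap 0.013 g 58.5 j6 0.777
```

>>> jog_arm --pt "0 0 0 0 0 0.5 0" --pt "0 0 0 0 0 0.5 0"

```text
time_s: 13.02
position: [0.5867, 0.0616, 0.0839]
orientation: [0.326, 0.945, 0.0, 0.0]
contact_force: [-1.2, -0.5, 6.2]
finger_gap: 0.0129
grasp_force: 58.5
```

```bash
python3 st.py
```

```text
t 13.03 pos [586.7  61.6  83.9] yaw 51.97 tilt 0.06 F [-1.22 -0.46  6.25] M [-0.071  0.089 -0.133] gap 0.0129 g 58.5 j6 0.768
```

>>> jog_arm --pt "0 0 0 0 0 0.7 0" --pt "0 0 0 0 0 0.7 0"

```text
time_s: 13.28
position: [0.5867, 0.0616, 0.0839]
orientation: [0.32, 0.947, 0.0, 0.0]
contact_force: [-0.7, -0.4, 6.6]
finger_gap: 0.0129
grasp_force: 58.6
```

```bash
python3 st.py
```

```text
t 13.28 pos [586.7  61.6  83.9] yaw 52.68 tilt 0.06 F [-0.74 -0.37  6.63] M [-0.09   0.126 -0.111] gap 0.0129 g 58.6 j6 0.756
```

>>> jog_arm --pt "0 0 0 0 0 0.7 0" --pt "0 0 0 0 0 0.7 0"

```text
time_s: 13.52
position: [0.5867, 0.0616, 0.0839]
orientation: [0.314, 0.949, 0.0, 0.0]
contact_force: [-0.2, -0.2, 7.7]
finger_gap: 0.0126
grasp_force: 58.6
```

```bash
python3 st.py
```

```text
t 13.53 pos [586.7  61.6  83.9] yaw 53.38 tilt 0.06 F [-0.25 -0.23  7.72] M [-0.19   0.175 -0.091] gap 0.0126 g 58.6 j6 0.744
```

>>> jog_arm --pt "0 0 0 0 0 0.7 0" --pt "0 0 0 0 0 0.7 0"

```text
time_s: 13.78
position: [0.5867, 0.0616, 0.0839]
orientation: [0.308, 0.951, 0.0, 0.0]
contact_force: [-0.0, -0.7, 6.3]
finger_gap: 0.0132
grasp_force: 58.6
```

```bash
python3 st.py
```

```text
t 13.78 pos [586.7  61.6  83.9] yaw 54.08 tilt 0.05 F [-0.02 -0.71  6.34] M [-0.176  0.166 -0.068] gap 0.0132 g 58.6 j6 0.732
```

>>> jog_arm --pt "0 0 0 0 0 1.5 0" --pt "0 0 0 0 0 1.5 0"

```text
time_s: 14.02
position: [0.5867, 0.0616, 0.0839]
orientation: [0.296, 0.955, 0.0, 0.0]
contact_force: [-0.4, -0.9, 6.2]
finger_gap: 0.0134
grasp_force: 58.7
```

```bash
python3 st.py
```

```text
t 14.03 pos [586.7  61.6  83.9] yaw 55.6 tilt 0.05 F [-0.4  -0.87  6.23] M [-0.239  0.237  0.062] gap 0.0134 g 58.7 j6 0.705
```

>>> jog_arm --pt "0 0 0 0 0 1.5 0" --pt "0 0 0 0 0 1.5 0"

```text
time_s: 14.28
position: [0.5866, 0.0616, 0.0839]
orientation: [0.283, 0.959, 0.0, 0.0]
contact_force: [-0.3, -1.0, 7.3]
finger_gap: 0.0133
grasp_force: 58.8
```

```bash
python3 st.py
```

```text
t 14.28 pos [586.6  61.6  83.9] yaw 57.1 tilt 0.05 F [-0.3  -1.02  7.28] M [-0.196  0.201  0.125] gap 0.0133 g 58.8 j6 0.679
```

>>> jog_arm --pt "0 0 0 0 0 1.5 0" --pt "0 0 0 0 0 1.5 0"

```text
time_s: 14.52
position: [0.5866, 0.0616, 0.0839]
orientation: [0.271, 0.963, 0.0, 0.0]
contact_force: [-1.1, -1.1, 7.0]
finger_gap: 0.0128
grasp_force: 59.0
```

```bash
python3 st.py
```

```text
t 14.53 pos [586.6  61.6  83.9] yaw 58.6 tilt 0.05 F [-1.11 -1.13  7.  ] M [-0.224  0.224  0.217] gap 0.0128 g 59.0 j6 0.653
```

>>> jog_arm --pt "0 0 0 0 0 1.5 0" --pt "0 0 0 0 0 1.5 0"

```text
time_s: 14.78
position: [0.5866, 0.0616, 0.0839]
orientation: [0.258, 0.966, 0.0, 0.0]
contact_force: [-0.8, -1.4, 7.5]
finger_gap: 0.0129
grasp_force: 59.1
```

```bash
python3 st.py
```

```text
t 14.78 pos [586.6  61.6  83.9] yaw 60.11 tilt 0.05 F [-0.79 -1.38  7.55] M [-0.21   0.238  0.266] gap 0.0129 g 59.1 j6 0.627
```

>>> jog_arm --pt "0 0 0 0 0 1 0" --pt "0 0 0 0 0 1 0"

```text
time_s: 15.02
position: [0.5866, 0.0616, 0.0839]
orientation: [0.25, 0.968, 0.0, 0.0]
contact_force: [-0.8, -1.4, 7.3]
finger_gap: 0.0131
grasp_force: 59.2
```

```bash
python3 st.py
```

```text
t 15.03 pos [586.6  61.6  83.9] yaw 61.1 tilt 0.05 F [-0.82 -1.35  7.29] M [-0.243  0.244  0.211] gap 0.0131 g 59.2 j6 0.609
```

>>> jog_arm --pt "0 0 0 0 0 1 0" --pt "0 0 0 0 0 1 0"

```text
time_s: 15.28
position: [0.5866, 0.0616, 0.0839]
orientation: [0.241, 0.971, 0.0, 0.0]
contact_force: [-1.1, -1.0, 8.6]
finger_gap: 0.013
grasp_force: 59.0
```

```bash
python3 st.py
```

```text
t 15.28 pos [586.6  61.6  83.9] yaw 62.1 tilt 0.05 F [-1.06 -1.01  8.56] M [-0.201  0.225  0.152] gap 0.013 g 59.0 j6 0.592
```

>>> jog_arm --pt "0 0 0 0 0 1 0" --pt "0 0 0 0 0 1 0"

```text
time_s: 15.52
position: [0.5866, 0.0616, 0.0839]
orientation: [0.233, 0.973, 0.0, 0.0]
contact_force: [-0.2, -0.9, 6.9]
finger_gap: 0.0132
grasp_force: 58.6
```

```bash
python3 st.py
```

```text
t 15.53 pos [586.6  61.6  83.9] yaw 63.08 tilt 0.05 F [-0.23 -0.9   6.91] M [-0.188  0.151 -0.062] gap 0.0132 g 58.6 j6 0.575
```

>>> jog_arm --pt "0 0 0 0 0 1 0" --pt "0 0 0 0 0 1 0"

```text
time_s: 15.78
position: [0.5867, 0.0616, 0.0839]
orientation: [0.224, 0.975, 0.0, 0.001]
contact_force: [-0.5, -0.7, 6.8]
finger_gap: 0.0127
grasp_force: 58.5
```

```bash
python3 st.py
```

```text
t 15.78 pos [586.7  61.6  83.9] yaw 64.07 tilt 0.06 F [-0.47 -0.73  6.8 ] M [-0.223  0.176 -0.284] gap 0.0127 g 58.5 j6 0.557
```

>>> jog_arm --pt "0 0 0 0 0 1 0" --pt "0 0 0 0 0 1 0"

```text
time_s: 16.02
position: [0.5867, 0.0616, 0.0839]
orientation: [0.216, 0.976, 0.0, 0.0]
contact_force: [-1.0, -0.6, 6.1]
finger_gap: 0.013
grasp_force: 58.5
```

```bash
python3 st.py
```

```text
t 16.02 pos [586.7  61.6  83.9] yaw 65.07 tilt 0.06 F [-1.   -0.63  6.1 ] M [-0.178  0.118 -0.28 ] gap 0.013 g 58.5 j6 0.54
```

>>> jog_arm --pt "0 0 0 0 0 0.5 0" --pt "0 0 0 0 0 0.5 0"

```text
time_s: 16.27
position: [0.5867, 0.0616, 0.0839]
orientation: [0.212, 0.977, 0.0, 0.0]
contact_force: [-0.1, -1.2, 7.2]
finger_gap: 0.0128
grasp_force: 58.5
```

```bash
python3 st.py
```

```text
t 16.27 pos [586.7  61.6  83.9] yaw 65.56 tilt 0.05 F [-0.13 -1.19  7.22] M [-0.187  0.189 -0.184] gap 0.0128 g 58.5 j6 0.531
```

>>> jog_arm --pt "0 0 0 0 0 0.5 0" --pt "0 0 0 0 0 0.5 0"

```text
time_s: 16.52
position: [0.5867, 0.0616, 0.0839]
orientation: [0.207, 0.978, 0.0, 0.0]
contact_force: [-0.1, -1.6, 7.1]
finger_gap: 0.0134
grasp_force: 58.5
```

```bash
python3 st.py
```

```text
t 16.52 pos [586.7  61.6  83.9] yaw 66.06 tilt 0.06 F [-0.1  -1.6   7.13] M [-0.172  0.143 -0.226] gap 0.0134 g 58.5 j6 0.522
```

>>> jog_arm --pt "0 0 0 0 0 0.5 0" --pt "0 0 0 0 0 0.5 0"

```text
time_s: 16.77
position: [0.5866, 0.0616, 0.0839]
orientation: [0.203, 0.979, -0.0, 0.0]
contact_force: [-1.0, -0.7, 7.2]
finger_gap: 0.0131
grasp_force: 58.5
```

```bash
python3 st.py
```

```text
t 16.77 pos [586.6  61.6  83.9] yaw 66.57 tilt 0.05 F [-0.99 -0.67  7.19] M [-0.259  0.165 -0.2  ] gap 0.0131 g 58.5 j6 0.514
```

>>> jog_arm --pt "0 0 0 0 0 0.4 0" --pt "0 0 0 0 0 0.4 0"

```text
time_s: 17.02
position: [0.5867, 0.0616, 0.0839]
orientation: [0.2, 0.98, 0.0, 0.0]
contact_force: [-0.2, -1.0, 6.3]
finger_gap: 0.0126
grasp_force: 58.5
```

```bash
python3 st.py
```

```text
t 17.02 pos [586.7  61.6  83.9] yaw 66.97 tilt 0.05 F [-0.19 -0.97  6.27] M [-0.267  0.203 -0.225] gap 0.0126 g 58.5 j6 0.507
```

>>> jog_arm --pt "0 0 0 0 0 0.4 0" --pt "0 0 0 0 0 0.4 0"

```text
time_s: 17.27
position: [0.5867, 0.0616, 0.0839]
orientation: [0.196, 0.981, 0.0, 0.0]
contact_force: [0.1, -1.7, 6.6]
finger_gap: 0.0132
grasp_force: 58.5
```

```bash
python3 st.py
```

```text
t 17.27 pos [586.7  61.6  83.9] yaw 67.37 tilt 0.05 F [ 0.06 -1.71  6.65] M [-0.257  0.134 -0.195] gap 0.0132 g 58.5 j6 0.5
```

>>> jog_arm --pt "0 0 0 0 0 0.4 0" --pt "0 0 0 0 0 0.4 0"

```text
time_s: 17.52
position: [0.5866, 0.0616, 0.0839]
orientation: [0.193, 0.981, 0.0, 0.0]
contact_force: [-1.0, -2.1, 6.7]
finger_gap: 0.013
grasp_force: 58.6
```

```bash
python3 st.py
```

```text
t 17.52 pos [586.6  61.6  83.9] yaw 67.77 tilt 0.05 F [-1.04 -2.06  6.75] M [-0.228  0.242 -0.171] gap 0.013 g 58.6 j6 0.493
```

>>> jog_arm --pt "0 0 0 0 0 0.5 0" --pt "0 0 0 0 0 0.5 0"

```text
time_s: 17.77
position: [0.5866, 0.0616, 0.0839]
orientation: [0.189, 0.982, -0.0, 0.0]
contact_force: [-1.3, -1.4, 7.1]
finger_gap: 0.0129
grasp_force: 58.6
```

```bash
python3 st.py
```

```text
t 17.77 pos [586.6  61.6  83.9] yaw 68.27 tilt 0.05 F [-1.35 -1.36  7.11] M [-0.294  0.241 -0.151] gap 0.0129 g 58.6 j6 0.484
```

>>> jog_arm --pt "0 0 0 0 0 1.5 0" --pt "0 0 0 0 0 1.5 0"

```text
time_s: 18.02
position: [0.5867, 0.0615, 0.0839]
orientation: [0.175, 0.984, -0.0, 0.0]
contact_force: [-2.0, -1.9, 7.6]
finger_gap: 0.0133
grasp_force: 58.7
```

```bash
python3 st.py
```

```text
t 18.02 pos [586.7  61.5  83.9] yaw 69.79 tilt 0.06 F [-1.98 -1.95  7.6 ] M [-0.266  0.201 -0.079] gap 0.0133 g 58.7 j6 0.457
```

>>> jog_arm --pt "0 0 0 0 0 1.5 0" --pt "0 0 0 0 0 1.5 0"

```text
time_s: 18.27
position: [0.5866, 0.0616, 0.0839]
orientation: [0.163, 0.987, -0.0, 0.0]
contact_force: [-1.3, -1.5, 6.4]
finger_gap: 0.0129
grasp_force: 58.8
```

```bash
python3 st.py
```

```text
t 18.27 pos [586.6  61.6  83.9] yaw 71.3 tilt 0.05 F [-1.33 -1.47  6.36] M [-0.28   0.202 -0.02 ] gap 0.0129 g 58.8 j6 0.431
```

>>> jog_arm --pt "0 0 0 0 0 1.5 0" --pt "0 0 0 0 0 1.5 0"

```text
time_s: 18.52
position: [0.5866, 0.0615, 0.0839]
orientation: [0.15, 0.989, -0.0, 0.0]
contact_force: [-0.6, -1.7, 6.7]
finger_gap: 0.0131
grasp_force: 58.9
```

```bash
python3 st.py
```

```text
t 18.52 pos [586.6  61.5  83.9] yaw 72.8 tilt 0.05 F [-0.56 -1.7   6.66] M [-0.351  0.237  0.047] gap 0.0131 g 58.9 j6 0.405
```

>>> jog_arm --pt "0 0 0 0 0 1 0" --pt "0 0 0 0 0 1 0"

```text
time_s: 18.77
position: [0.5866, 0.0615, 0.0839]
orientation: [0.141, 0.99, -0.0, 0.0]
contact_force: [-2.0, -1.0, 7.0]
finger_gap: 0.0132
grasp_force: 58.9
```

```bash
python3 st.py
```

```text
t 18.77 pos [586.6  61.5  83.9] yaw 73.79 tilt 0.05 F [-1.96 -1.05  7.02] M [-0.324  0.272  0.044] gap 0.0132 g 58.9 j6 0.388
```

>>> jog_arm --pt "0 0 0 0 0 1.5 0" --pt "0 0 0 0 0 1.5 0"

```text
time_s: 19.02
position: [0.5866, 0.0615, 0.0839]
orientation: [0.128, 0.992, -0.0, 0.0]
contact_force: [-0.8, -1.0, 7.1]
finger_gap: 0.0132
grasp_force: 59.1
```

```bash
python3 st.py
```

```text
t 19.02 pos [586.6  61.5  83.9] yaw 75.3 tilt 0.05 F [-0.75 -0.97  7.09] M [-0.346  0.263  0.241] gap 0.0132 g 59.1 j6 0.361
```

>>> jog_arm --pt "0 0 0 0 0 1.5 0" --pt "0 0 0 0 0 1.5 0"

```text
time_s: 19.27
position: [0.5866, 0.0615, 0.0839]
orientation: [0.115, 0.993, -0.0, 0.0]
contact_force: [-1.2, -2.1, 6.6]
finger_gap: 0.0131
grasp_force: 59.3
```

```bash
python3 st.py
```

```text
t 19.27 pos [586.6  61.5  83.9] yaw 76.8 tilt 0.05 F [-1.18 -2.13  6.65] M [-0.397  0.26   0.277] gap 0.0131 g 59.3 j6 0.335
```

>>> jog_arm --pt "0 0 0 0 0 1 0" --pt "0 0 0 0 0 1 0"

```text
time_s: 19.52
position: [0.5866, 0.0615, 0.0839]
orientation: [0.106, 0.994, -0.0, 0.0]
contact_force: [-1.2, -1.5, 6.8]
finger_gap: 0.013
grasp_force: 59.2
```

```bash
python3 st.py
```

```text
t 19.52 pos [586.6  61.5  83.9] yaw 77.8 tilt 0.05 F [-1.21 -1.54  6.76] M [-0.365  0.264  0.271] gap 0.013 g 59.2 j6 0.318
```

>>> jog_arm --pt "0 0 0 0 0 1 0" --pt "0 0 0 0 0 1 0"

```text
time_s: 19.77
position: [0.5866, 0.0616, 0.0839]
orientation: [0.098, 0.995, -0.0, 0.0]
contact_force: [-0.5, -0.8, 7.0]
finger_gap: 0.0131
grasp_force: 58.8
```

```bash
python3 st.py
```

```text
t 19.77 pos [586.6  61.6  83.9] yaw 78.79 tilt 0.05 F [-0.46 -0.83  6.96] M [-0.345  0.268  0.024] gap 0.0131 g 58.8 j6 0.3
```

>>> jog_arm --pt "0 0 0 0 0 1 0" --pt "0 0 0 0 0 1 0"

```text
time_s: 20.02
position: [0.5866, 0.0615, 0.0839]
orientation: [0.089, 0.996, -0.0, 0.0]
contact_force: [-0.0, -2.5, 7.8]
finger_gap: 0.0131
grasp_force: 58.6
```

```bash
python3 st.py
```

```text
t 20.02 pos [586.6  61.5  83.9] yaw 79.77 tilt 0.05 F [-0.01 -2.5   7.77] M [-0.306  0.213 -0.182] gap 0.0131 g 58.6 j6 0.283
```

>>> jog_arm --pt "0 0 0 0 0 1 0" --pt "0 0 0 0 0 1 0"

```text
time_s: 20.27
position: [0.5866, 0.0615, 0.0838]
orientation: [0.081, 0.997, -0.0, 0.0]
contact_force: [-1.6, -2.1, 7.0]
finger_gap: 0.0132
grasp_force: 58.5
```

```bash
python3 st.py
```

```text
t 20.27 pos [586.6  61.5  83.8] yaw 80.77 tilt 0.05 F [-1.64 -2.1   6.99] M [-0.252  0.196 -0.269] gap 0.0132 g 58.5 j6 0.266
```

>>> jog_arm --pt "0 0 0 0 0 0.5 0" --pt "0 0 0 0 0 0.5 0"

```text
time_s: 20.52
position: [0.5867, 0.0615, 0.0839]
orientation: [0.076, 0.997, -0.0, 0.0]
contact_force: [-0.2, -1.9, 7.0]
finger_gap: 0.0131
grasp_force: 58.5
```

```bash
python3 st.py
```

```text
t 20.52 pos [586.7  61.5  83.9] yaw 81.26 tilt 0.06 F [-0.22 -1.94  6.95] M [-0.307  0.185 -0.281] gap 0.0131 g 58.5 j6 0.257
```

>>> jog_arm --pt "0 0 0 0 0 0.4 0" --pt "0 0 0 0 0 0.4 0"

```text
time_s: 20.78
position: [0.5867, 0.0615, 0.0839]
orientation: [0.073, 0.997, -0.0, 0.001]
contact_force: [-0.8, -2.0, 6.6]
finger_gap: 0.0126
grasp_force: 58.5
```

```bash
python3 st.py
```

```text
t 20.77 pos [586.7  61.5  83.9] yaw 81.66 tilt 0.06 F [-0.81 -1.98  6.61] M [-0.365  0.197 -0.252] gap 0.0126 g 58.5 j6 0.25
```

>>> jog_arm --pt "0 0 0 0 0 0.3 0" --pt "0 0 0 0 0 0.3 0"

```text
time_s: 21.02
position: [0.5866, 0.0615, 0.0839]
orientation: [0.07, 0.998, -0.0, 0.0]
contact_force: [-0.4, -1.1, 6.9]
finger_gap: 0.0134
grasp_force: 58.5
```

```bash
python3 st.py
```

```text
t 21.02 pos [586.6  61.5  83.9] yaw 81.96 tilt 0.05 F [-0.36 -1.06  6.85] M [-0.333  0.242 -0.241] gap 0.0134 g 58.5 j6 0.245
```

>>> jog_arm --pt "0 0 0 0 0 0.3 0" --pt "0 0 0 0 0 0.3 0"

```text
time_s: 21.28
position: [0.5866, 0.0615, 0.0839]
orientation: [0.068, 0.998, -0.0, 0.0]
contact_force: [-0.7, -2.0, 6.6]
finger_gap: 0.0134
grasp_force: 58.6
```

```bash
python3 st.py
```

```text
t 21.27 pos [586.6  61.5  83.9] yaw 82.26 tilt 0.05 F [-0.68 -1.99  6.63] M [-0.365  0.173 -0.26 ] gap 0.0134 g 58.6 j6 0.24
```

>>> jog_arm --pt "0 0 0 0 0 0.3 0" --pt "0 0 0 0 0 0.3 0"

```text
time_s: 21.52
position: [0.5866, 0.0615, 0.0839]
orientation: [0.065, 0.998, -0.0, 0.0]
contact_force: [-1.8, -1.6, 6.2]
finger_gap: 0.0132
grasp_force: 58.6
```

```bash
python3 st.py
```

```text
t 21.52 pos [586.6  61.5  83.9] yaw 82.56 tilt 0.05 F [-1.84 -1.57  6.24] M [-0.357  0.227 -0.219] gap 0.0132 g 58.6 j6 0.234
```

>>> jog_arm --pt "0 0 0 0 0 0.3 0" --pt "0 0 0 0 0 0.3 0"

```text
time_s: 21.78
position: [0.5866, 0.0615, 0.0839]
orientation: [0.062, 0.998, -0.0, 0.0]
contact_force: [-0.7, -1.8, 6.5]
finger_gap: 0.0131
grasp_force: 58.6
```

```bash
python3 st.py
```

```text
t 21.77 pos [586.6  61.5  83.9] yaw 82.86 tilt 0.06 F [-0.67 -1.83  6.55] M [-0.358  0.245 -0.198] gap 0.0131 g 58.6 j6 0.229
```

>>> jog_arm --pt "0 0 0 0 0 0.3 0" --pt "0 0 0 0 0 0.3 0"

```text
time_s: 22.02
position: [0.5866, 0.0615, 0.0839]
orientation: [0.06, 0.998, -0.0, 0.0]
contact_force: [-0.4, -0.8, 6.9]
finger_gap: 0.013
grasp_force: 58.6
```

```bash
python3 st.py
```

```text
t 22.02 pos [586.6  61.5  83.9] yaw 83.16 tilt 0.06 F [-0.36 -0.76  6.85] M [-0.35   0.176 -0.212] gap 0.013 g 58.6 j6 0.224
```

>>> jog_arm --pt "0 0 0 0 0 0.3 0" --pt "0 0 0 0 0 0.3 0"

```text
time_s: 22.28
position: [0.5866, 0.0615, 0.0839]
orientation: [0.057, 0.998, -0.0, 0.0]
contact_force: [0.1, -1.4, 6.9]
finger_gap: 0.0133
grasp_force: 58.6
```

```bash
python3 st.py
```

```text
t 22.27 pos [586.6  61.5  83.9] yaw 83.46 tilt 0.05 F [ 0.08 -1.42  6.89] M [-0.33   0.207 -0.239] gap 0.0133 g 58.6 j6 0.219
```

>>> jog_arm --pt "0 0 0 0 0 0.3 0" --pt "0 0 0 0 0 0.3 0"

```text
time_s: 22.52
position: [0.5866, 0.0615, 0.0839]
orientation: [0.054, 0.999, -0.0, 0.0]
contact_force: [-0.7, -1.8, 6.4]
finger_gap: 0.013
grasp_force: 58.5
```

```bash
python3 st.py
```

```text
t 22.52 pos [586.6  61.5  83.9] yaw 83.76 tilt 0.05 F [-0.75 -1.81  6.44] M [-0.376  0.195 -0.172] gap 0.013 g 58.5 j6 0.214
```

>>> jog_arm --pt "0 0 0 0 0 0.3 0" --pt "0 0 0 0 0 0.3 0"

```text
time_s: 22.78
position: [0.5866, 0.0615, 0.0839]
orientation: [0.052, 0.999, -0.0, 0.0]
contact_force: [0.0, -1.6, 6.7]
finger_gap: 0.0127
grasp_force: 58.5
```

```bash
python3 st.py
```

```text
t 22.77 pos [586.6  61.5  83.9] yaw 84.06 tilt 0.05 F [ 0.04 -1.62  6.73] M [-0.386  0.167 -0.179] gap 0.0127 g 58.5 j6 0.208
```

>>> jog_arm --pt "0 0 0 0 0 0.3 0" --pt "0 0 0 0 0 0.3 0"

```text
time_s: 23.02
position: [0.5867, 0.0615, 0.0839]
orientation: [0.049, 0.999, -0.0, 0.0]
contact_force: [-0.8, -1.4, 7.0]
finger_gap: 0.0131
grasp_force: 58.5
```

```bash
python3 st.py
```

```text
t 23.02 pos [586.7  61.5  83.9] yaw 84.36 tilt 0.06 F [-0.84 -1.39  7.01] M [-0.359  0.202 -0.207] gap 0.0131 g 58.5 j6 0.203
```

>>> jog_arm --pt "0 0 0 0 0 0.4 0" --pt "0 0 0 0 0 0.4 0"

```text
time_s: 23.28
position: [0.5866, 0.0615, 0.0839]
orientation: [0.046, 0.999, -0.0, 0.0]
contact_force: [-0.9, -1.1, 7.0]
finger_gap: 0.0129
grasp_force: 58.5
```

```bash
python3 st.py
```

```text
t 23.27 pos [586.6  61.5  83.9] yaw 84.76 tilt 0.05 F [-0.86 -1.09  7.02] M [-0.32   0.197 -0.257] gap 0.0129 g 58.5 j6 0.196
```

>>> jog_arm --pt "0 0 0 0 0 0.4 0" --pt "0 0 0 0 0 0.4 0"

```text
time_s: 23.52
position: [0.5866, 0.0615, 0.0838]
orientation: [0.042, 0.999, -0.0, 0.0]
contact_force: [-1.0, -2.6, 7.3]
finger_gap: 0.0127
grasp_force: 58.5
```

```bash
python3 st.py
```

```text
t 23.52 pos [586.6  61.5  83.8] yaw 85.16 tilt 0.05 F [-1.02 -2.59  7.26] M [-0.374  0.211 -0.265] gap 0.0127 g 58.5 j6 0.189
```

>>> jog_arm --pt "0 0 0 0 0 0.4 0" --pt "0 0 0 0 0 0.4 0"

```text
time_s: 23.78
position: [0.5866, 0.0615, 0.0839]
orientation: [0.039, 0.999, -0.0, 0.0]
contact_force: [-1.3, -2.1, 8.1]
finger_gap: 0.013
grasp_force: 58.5
```

```bash
python3 st.py
```

```text
t 23.77 pos [586.6  61.5  83.9] yaw 85.56 tilt 0.05 F [-1.29 -2.13  8.06] M [-0.258  0.228 -0.296] gap 0.013 g 58.5 j6 0.182
```

>>> jog_arm --pt "0 0 0 0 0 0.4 0" --pt "0 0 0 0 0 0.4 0"

```text
time_s: 24.02
position: [0.5866, 0.0615, 0.0839]
orientation: [0.035, 0.999, -0.0, 0.0]
contact_force: [-1.5, -1.1, 6.6]
finger_gap: 0.0128
grasp_force: 58.5
```

```bash
python3 st.py
```

```text
t 24.02 pos [586.6  61.5  83.9] yaw 85.96 tilt 0.05 F [-1.47 -1.08  6.56] M [-0.277  0.205 -0.305] gap 0.0128 g 58.5 j6 0.175
```

>>> jog_arm --pt "0 0 0 0 0 0.4 0" --pt "0 0 0 0 0 0.4 0"

```text
time_s: 24.28
position: [0.5866, 0.0615, 0.0839]
orientation: [0.032, 0.999, -0.0, 0.0]
contact_force: [-1.0, -0.6, 6.1]
finger_gap: 0.0132
grasp_force: 58.5
```

```bash
python3 st.py
```

```text
t 24.27 pos [586.6  61.5  83.9] yaw 86.36 tilt 0.05 F [-1.01 -0.6   6.07] M [-0.297  0.247 -0.336] gap 0.0132 g 58.5 j6 0.168
```

>>> jog_arm --pt "0 0 0 0 0 0.5 0" --pt "0 0 0 0 0 0.5 0"

```text
time_s: 24.52
position: [0.5868, 0.0615, 0.0839]
orientation: [0.027, 1.0, -0.0, 0.001]
contact_force: [-0.3, -0.7, 5.8]
finger_gap: 0.0134
grasp_force: 58.6
```

```bash
python3 st.py
```

```text
t 24.52 pos [586.8  61.5  83.9] yaw 86.86 tilt 0.07 F [-0.25 -0.7   5.79] M [-0.28  -0.074 -0.418] gap 0.0134 g 58.6 j6 0.159
```

>>> jog_arm --pt "0 0 0 0 0 0.4 0" --pt "0 0 0 0 0 0.4 0"

```text
time_s: 24.78
position: [0.5868, 0.0615, 0.0839]
orientation: [0.024, 1.0, -0.0, 0.001]
contact_force: [-0.2, -1.5, 6.3]
finger_gap: 0.013
grasp_force: 58.7
```

```bash
python3 st.py
```

```text
t 24.77 pos [586.8  61.5  83.9] yaw 87.25 tilt 0.06 F [-0.22 -1.47  6.3 ] M [-0.277 -0.077 -0.387] gap 0.013 g 58.7 j6 0.153
```

>>> jog_arm --pt "0 0 0 0 0 0.4 0" --pt "0 0 0 0 0 0.4 0"

```text
time_s: 25.02
position: [0.5868, 0.0615, 0.0839]
orientation: [0.02, 1.0, -0.0, 0.001]
contact_force: [0.2, -1.8, 6.3]
finger_gap: 0.0128
grasp_force: 58.7
```

```bash
python3 st.py
```

```text
t 25.02 pos [586.8  61.5  83.9] yaw 87.65 tilt 0.06 F [ 0.18 -1.76  6.28] M [-0.261 -0.019 -0.408] gap 0.0128 g 58.7 j6 0.146
```

>>> jog_arm --pt "0 0 0 0 0 0.3 0" --pt "0 0 0 0 0 0.3 0"

```text
time_s: 25.28
position: [0.5868, 0.0615, 0.0839]
orientation: [0.018, 1.0, -0.0, 0.001]
contact_force: [-0.7, -1.4, 5.9]
finger_gap: 0.0129
grasp_force: 58.7
```

```bash
python3 st.py
```

```text
t 25.27 pos [586.8  61.5  83.9] yaw 87.95 tilt 0.06 F [-0.71 -1.39  5.93] M [-0.255 -0.056 -0.522] gap 0.0129 g 58.7 j6 0.14
```

>>> jog_arm --pt "0 0 0 0 0 0.2 0" --pt "0 0 0 0 0 0.2 0"

```text
time_s: 25.52
position: [0.5868, 0.0615, 0.0839]
orientation: [0.016, 1.0, -0.0, 0.001]
contact_force: [0.2, -1.1, 6.1]
finger_gap: 0.0127
grasp_force: 58.7
```

```bash
python3 st.py
```

```text
t 25.52 pos [586.8  61.5  83.9] yaw 88.14 tilt 0.06 F [ 0.21 -1.06  6.05] M [-0.232 -0.019 -0.535] gap 0.0127 g 58.7 j6 0.137
```

>>> jog_arm --pt "0 0 0 0 0 -2 0" --pt "0 0 0 0 0 -4 0" --pt "0 0 0 0 0 -4 0"

```text
time_s: 25.9
position: [0.5868, 0.0615, 0.0839]
orientation: [0.051, 0.999, -0.0, 0.001]
contact_force: [0.1, -2.0, 7.0]
finger_gap: 0.0129
grasp_force: 58.6
```

```bash
python3 st.py
```

```text
t 25.9 pos [586.8  61.5  83.9] yaw 84.13 tilt 0.07 F [ 0.14 -2.03  6.97] M [-0.357 -0.045 -0.241] gap 0.0129 g 58.6 j6 0.207
```

>>> jog_arm --pt "0 0 0 0 0 -2 0" --pt "0 0 0 0 0 -2 0"

```text
time_s: 26.15
position: [0.5868, 0.0615, 0.0839]
orientation: [0.069, 0.998, -0.0, 0.001]
contact_force: [1.2, -1.4, 5.7]
finger_gap: 0.0128
grasp_force: 58.6
```

```bash
python3 st.py
```

```text
t 26.15 pos [586.8  61.5  83.9] yaw 82.12 tilt 0.07 F [ 1.25 -1.44  5.75] M [-0.293 -0.065 -0.285] gap 0.0128 g 58.6 j6 0.242
```

>>> jog_arm --pt "0 0 0 0 0 -2 0" --pt "0 0 0 0 0 -2 0"

```text
time_s: 26.4
position: [0.5868, 0.0615, 0.0839]
orientation: [0.086, 0.996, -0.0, 0.001]
contact_force: [0.2, -1.0, 6.4]
finger_gap: 0.0133
grasp_force: 58.6
```

```bash
python3 st.py
```

```text
t 26.4 pos [586.8  61.5  83.9] yaw 80.13 tilt 0.07 F [ 0.23 -0.97  6.39] M [-0.289 -0.086 -0.217] gap 0.0133 g 58.6 j6 0.277
```

>>> jog_arm --pt "0 0 0 0 0 -2 0" --pt "0 0 0 0 0 -2 0"

```text
time_s: 26.65
position: [0.5867, 0.0615, 0.0839]
orientation: [0.103, 0.995, -0.0, 0.001]
contact_force: [0.5, -2.3, 6.2]
finger_gap: 0.0131
grasp_force: 58.7
```

```bash
python3 st.py
```

```text
t 26.65 pos [586.7  61.5  83.9] yaw 78.15 tilt 0.06 F [ 0.48 -2.27  6.17] M [-0.383 -0.005  0.263] gap 0.0131 g 58.7 j6 0.312
```

>>> jog_arm --pt "0 0 0 0 0 -2 0" --pt "0 0 0 0 0 -2 0"

```text
time_s: 26.9
position: [0.5867, 0.0616, 0.0839]
orientation: [0.121, 0.993, -0.0, 0.001]
contact_force: [-0.8, -1.5, 6.6]
finger_gap: 0.013
grasp_force: 58.6
```

```bash
python3 st.py
```

```text
t 26.9 pos [586.7  61.6  83.9] yaw 76.15 tilt 0.06 F [-0.81 -1.51  6.62] M [-0.394 -0.1    0.193] gap 0.013 g 58.6 j6 0.346
```

>>> jog_arm --pt "0 0 0 0 0 -3 0" --pt "0 0 0 0 0 -3 0"

```text
time_s: 27.15
position: [0.5868, 0.0615, 0.0839]
orientation: [0.147, 0.989, -0.0, 0.001]
contact_force: [0.5, -1.4, 6.3]
finger_gap: 0.0133
grasp_force: 58.6
```

```bash
python3 st.py
```

```text
t 27.15 pos [586.8  61.5  83.9] yaw 73.12 tilt 0.07 F [ 0.47 -1.42  6.31] M [-0.374 -0.051  0.047] gap 0.0133 g 58.6 j6 0.399
```

>>> jog_arm --pt "0 0 0 0 0 -3 0" --pt "0 0 0 0 0 -3 0"

```text
time_s: 27.4
position: [0.5868, 0.0615, 0.0839]
orientation: [0.173, 0.985, -0.0, 0.001]
contact_force: [0.1, -0.7, 5.9]
finger_gap: 0.0133
grasp_force: 58.6
```

```bash
python3 st.py
```

```text
t 27.4 pos [586.8  61.5  83.9] yaw 70.12 tilt 0.07 F [ 0.12 -0.73  5.92] M [-0.285 -0.045 -0.091] gap 0.0133 g 58.6 j6 0.452
```

>>> jog_arm --pt "0 0 0 0 0 -3 0" --pt "0 0 0 0 0 -3 0"

```text
time_s: 27.65
position: [0.5868, 0.0615, 0.0839]
orientation: [0.198, 0.98, -0.0, 0.001]
contact_force: [0.1, -1.2, 5.7]
finger_gap: 0.0132
grasp_force: 58.6
```

```bash
python3 st.py
```

```text
t 27.65 pos [586.8  61.5  83.9] yaw 67.11 tilt 0.07 F [ 0.13 -1.21  5.69] M [-0.236 -0.087 -0.269] gap 0.0132 g 58.6 j6 0.504
```

>>> jog_arm --pt "0 0 0 0 0 -3 0" --pt "0 0 0 0 0 -3 0"

```text
time_s: 27.9
position: [0.5868, 0.0615, 0.0839]
orientation: [0.224, 0.975, 0.0, 0.001]
contact_force: [0.5, -2.2, 5.8]
finger_gap: 0.0132
grasp_force: 58.6
```

```bash
python3 st.py
```

```text
t 27.9 pos [586.8  61.5  83.9] yaw 64.11 tilt 0.07 F [ 0.52 -2.25  5.76] M [-0.26  -0.052 -0.211] gap 0.0132 g 58.6 j6 0.556
```

>>> jog_arm --pt "0 0 0 0 0 -3 0" --pt "0 0 0 0 0 -3 0"

```text
time_s: 28.15
position: [0.5868, 0.0616, 0.0839]
orientation: [0.249, 0.968, -0.0, 0.001]
contact_force: [-0.6, -2.0, 5.5]
finger_gap: 0.013
grasp_force: 58.7
```

```bash
python3 st.py
```

```text
t 28.15 pos [586.8  61.6  83.9] yaw 61.14 tilt 0.07 F [-0.55 -2.05  5.53] M [-0.348 -0.063  0.178] gap 0.013 g 58.7 j6 0.608
```

>>> jog_arm --pt "0 0 0 0 0 -3 0" --pt "0 0 0 0 0 -3 0"

```text
time_s: 28.4
position: [0.5868, 0.0615, 0.0839]
orientation: [0.275, 0.962, 0.0, 0.001]
contact_force: [-0.1, -1.2, 5.7]
finger_gap: 0.0129
grasp_force: 58.6
```

```bash
python3 st.py
```

```text
t 28.4 pos [586.8  61.5  83.9] yaw 58.13 tilt 0.07 F [-0.11 -1.19  5.71] M [-0.326 -0.062  0.108] gap 0.0129 g 58.6 j6 0.661
```

>>> jog_arm --pt "0 0 0 0 0 -3 0" --pt "0 0 0 0 0 -3 0"

```text
time_s: 28.65
position: [0.5868, 0.0616, 0.0839]
orientation: [0.3, 0.954, 0.0, 0.001]
contact_force: [1.0, -1.5, 6.6]
finger_gap: 0.0131
grasp_force: 58.6
```

```bash
python3 st.py
```

```text
t 28.65 pos [586.8  61.6  83.9] yaw 55.12 tilt 0.07 F [ 0.95 -1.48  6.62] M [-0.27  -0.097 -0.036] gap 0.0131 g 58.6 j6 0.713
```

>>> jog_arm --pt "0 0 0 0 0 -3 0" --pt "0 0 0 0 0 -3 0"

```text
time_s: 28.9
position: [0.5868, 0.0616, 0.0839]
orientation: [0.325, 0.946, 0.0, 0.001]
contact_force: [1.0, -0.4, 6.0]
finger_gap: 0.0129
grasp_force: 58.6
```

```bash
python3 st.py
```

```text
t 28.9 pos [586.8  61.6  83.9] yaw 52.11 tilt 0.07 F [ 1.03 -0.41  6.04] M [-0.259 -0.118 -0.189] gap 0.0129 g 58.6 j6 0.766
```

>>> jog_arm --pt "0 0 0 0 0 -3 0" --pt "0 0 0 0 0 -3 0"

```text
time_s: 29.15
position: [0.5868, 0.0616, 0.0839]
orientation: [0.349, 0.937, 0.0, 0.001]
contact_force: [0.7, -1.8, 5.8]
finger_gap: 0.0132
grasp_force: 58.6
```

```bash
python3 st.py
```

```text
t 29.15 pos [586.8  61.6  83.9] yaw 49.13 tilt 0.07 F [ 0.73 -1.8   5.78] M [-0.264 -0.1   -0.038] gap 0.0132 g 58.6 j6 0.818
```

>>> jog_arm --pt "0 0 0 0 0 -3 0" --pt "0 0 0 0 0 -3 0"

```text
time_s: 29.4
position: [0.5868, 0.0616, 0.0839]
orientation: [0.374, 0.928, 0.0, 0.001]
contact_force: [0.5, -1.9, 5.9]
finger_gap: 0.0129
grasp_force: 58.6
```

```bash
python3 st.py
```

```text
t 29.4 pos [586.8  61.6  83.9] yaw 46.13 tilt 0.07 F [ 0.53 -1.86  5.9 ] M [-0.251 -0.075  0.053] gap 0.0129 g 58.6 j6 0.87
```

>>> jog_arm --pt "0 0 0 0 0 -3 0" --pt "0 0 0 0 0 -3 0"

```text
time_s: 29.65
position: [0.5868, 0.0616, 0.0839]
orientation: [0.398, 0.917, 0.0, 0.001]
contact_force: [1.1, -0.4, 6.0]
finger_gap: 0.013
grasp_force: 58.6
```

```bash
python3 st.py
```

```text
t 29.65 pos [586.8  61.6  83.9] yaw 43.12 tilt 0.07 F [ 1.05 -0.44  6.02] M [-0.276 -0.096 -0.07 ] gap 0.013 g 58.6 j6 0.923
```

>>> jog_arm --pt "0 0 0 0 0 -3 0" --pt "0 0 0 0 0 -3 0"

```text
time_s: 29.9
position: [0.5869, 0.0616, 0.0839]
orientation: [0.422, 0.907, 0.0, 0.001]
contact_force: [1.2, -1.7, 6.2]
finger_gap: 0.0131
grasp_force: 58.5
```

```bash
python3 st.py
```

```text
t 29.9 pos [586.9  61.6  83.9] yaw 40.12 tilt 0.07 F [ 1.15 -1.73  6.22] M [-0.214 -0.131 -0.211] gap 0.0131 g 58.5 j6 0.975
```

>>> jog_arm --pt "0 0 0 0 0 -2 0" --pt "0 0 0 0 0 -2 0"

```text
time_s: 30.15
position: [0.5868, 0.0616, 0.0839]
orientation: [0.437, 0.899, 0.0, 0.001]
contact_force: [1.3, -1.9, 6.3]
finger_gap: 0.0131
grasp_force: 58.5
```

```bash
python3 st.py
```

```text
t 30.15 pos [586.8  61.6  83.9] yaw 38.13 tilt 0.07 F [ 1.26 -1.89  6.34] M [-0.245 -0.101 -0.185] gap 0.0131 g 58.5 j6 1.01
```

>>> jog_arm --pt "0 0 0 0 0 -2 0" --pt "0 0 0 0 0 -2 0"

```text
time_s: 30.4
position: [0.5868, 0.0616, 0.0839]
orientation: [0.453, 0.892, 0.0, 0.001]
contact_force: [0.1, -0.8, 6.3]
finger_gap: 0.013
grasp_force: 58.6
```

```bash
python3 st.py
```

```text
t 30.4 pos [586.8  61.6  83.9] yaw 36.15 tilt 0.07 F [ 0.14 -0.75  6.29] M [-0.266 -0.053  0.148] gap 0.013 g 58.6 j6 1.045
```

>>> jog_arm --pt "0 0 0 0 0 -2.5 0" --pt "0 0 0 0 0 -2.5 0"

```text
time_s: 30.65
position: [0.5868, 0.0616, 0.0839]
orientation: [0.472, 0.881, 0.0, 0.001]
contact_force: [1.0, -1.0, 6.1]
finger_gap: 0.013
grasp_force: 58.6
```

```bash
python3 st.py
```

```text
t 30.65 pos [586.8  61.6  83.9] yaw 33.64 tilt 0.07 F [ 0.95 -1.03  6.07] M [-0.193 -0.124  0.037] gap 0.013 g 58.6 j6 1.088
```

>>> jog_arm --pt "0 0 0 0 0 -2.5 0" --pt "0 0 0 0 0 -2.5 0"

```text
time_s: 30.9
position: [0.5868, 0.0616, 0.0839]
orientation: [0.491, 0.871, 0.0, 0.001]
contact_force: [0.7, -1.1, 5.8]
finger_gap: 0.0128
grasp_force: 58.5
```

```bash
python3 st.py
```

```text
t 30.9 pos [586.8  61.6  83.9] yaw 31.13 tilt 0.07 F [ 0.68 -1.08  5.8 ] M [-0.224 -0.162 -0.077] gap 0.0128 g 58.5 j6 1.132
```

>>> jog_arm --pt "0 0 0 0 0 -2.5 0" --pt "0 0 0 0 0 -2.5 0"

```text
time_s: 31.15
position: [0.5868, 0.0616, 0.0839]
orientation: [0.51, 0.86, 0.0, 0.001]
contact_force: [0.9, -1.1, 5.5]
finger_gap: 0.0129
grasp_force: 58.5
```

```bash
python3 st.py
```

```text
t 31.15 pos [586.8  61.6  83.9] yaw 28.62 tilt 0.07 F [ 0.86 -1.12  5.47] M [-0.211 -0.16  -0.209] gap 0.0129 g 58.5 j6 1.176
```

>>> jog_arm --pt "0 0 0 0 0 -2 0" --pt "0 0 0 0 0 -2 0"

```text
time_s: 31.4
position: [0.5868, 0.0616, 0.0839]
orientation: [0.525, 0.851, 0.0, 0.001]
contact_force: [1.0, -0.2, 5.3]
finger_gap: 0.0129
grasp_force: 58.5
```

```bash
python3 st.py
```

```text
t 31.4 pos [586.8  61.6  83.9] yaw 26.63 tilt 0.07 F [ 0.97 -0.15  5.26] M [-0.224 -0.162 -0.196] gap 0.0129 g 58.5 j6 1.211
```

>>> jog_arm --pt "0 0 0 0 0 -1 0" --pt "0 0 0 0 0 -1 0"

```text
time_s: 31.65
position: [0.5868, 0.0616, 0.0839]
orientation: [0.532, 0.846, 0.0, 0.001]
contact_force: [1.3, -0.3, 5.9]
finger_gap: 0.0131
grasp_force: 58.6
```

```bash
python3 st.py
```

```text
t 31.65 pos [586.8  61.6  83.9] yaw 25.66 tilt 0.07 F [ 1.3  -0.31  5.93] M [-0.237 -0.137  0.1  ] gap 0.0131 g 58.6 j6 1.228
```

>>> jog_arm --pt "0 0 0 0 0 0.3 0" --pt "0 0 0 0 0 0.3 0" --pt "0 0 0 0 0 0.3 40" --pt "0 0 0 0 0 0.3 40" --pt "0 0 0 0 0 0.3 40" --pt "0 0 0 0 0 0.3 40" --pt "0 0 20 0 0 0.3 40" --pt "0 0 45 0 0 0.3 40" --pt "0 0 70 0 0 0.3 40" --pt "0 0 70 0 0 0.3 40"

```text
time_s: 32.9
position: [0.5873, 0.0618, 0.1551]
orientation: [0.53, 0.848, 0.001, 0.001]
contact_force: [-0.4, 0.3, -0.8]
finger_gap: 0.0344
grasp_force: 0.0
```

Run:
```python
import cv2,numpy as np
from plant import viewer
import st
f=viewer.grab_frame("wrist");a=f["pixels"][:,:,::-1]
b=viewer.grab_frame("scene")["pixels"][165:245,230:390,::-1];b=cv2.resize(b,(800,400),interpolation=cv2.INTER_CUBIC)[:,100:740]
a=cv2.resize(a,(320,200));g=lambda x:(255*(x/255.)**.5).astype(np.uint8)
cv2.imwrite("pics/w2.png",np.vstack([g(f["pixels"][60:,:,::-1])[:200],b]))
```

```text
t 32.9 pos [587.3  61.8 155.1] yaw 25.98 tilt 0.17 F [-0.39  0.25 -0.8 ] M [ 0.028 -0.022 -0.06 ] gap 0.0344 g 0.0 j6 1.222
```

View pics/w2.png

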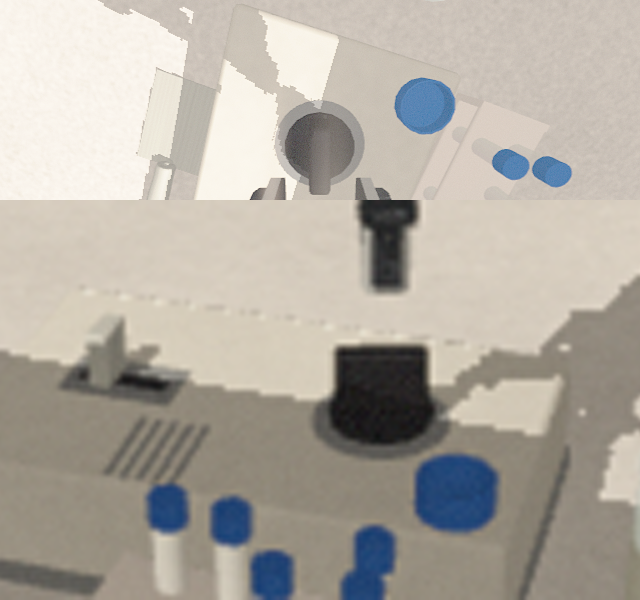

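The knob has been released cleanly: the bar is vertical at column 320 of the wrist view, so it sits at the tool's yaw of 26°. The lock tab is still open, at about (105,350). Next I'll move behind the tab with the fingers shut.

>>> jog_arm --pt "7 -45 0 0 0 -5 0" --pt "14 -90 0 0 0 -10 0" --pt "21 -135 0 0 0 -15 0" --pt "26.5 -170 0 0 0 -17 0" --pt "26.5 -170 -10 0 0 -17 0" --pt "26.5 -170 -35 0 0 -17 0" --pt "26.5 -170 -60 0 0 -17 0" --pt "26.5 -170 -74 0 0 -17 0" --pt "26.5 -170 -74 0 0 -17 0" --pt "26.5 -170 -74 0 0 -17 0"

```text
time_s: 34.25
position: [0.6132, -0.1081, 0.0801]
orientation: [0.649, 0.76, 0.0, 0.0]
contact_force: [-0.3, -0.0, 0.0]
finger_gap: -0.0006
grasp_force: 0.0
```

Run:
```python
import cv2,numpy as np
from plant import viewer
import st
b=viewer.grab_frame("scene")["pixels"][165:245,210:370,::-1];b=cv2.resize(b,(800,400),interpolation=cv2.INTER_CUBIC)
cv2.imwrite("pics/w3.png",b)
```

```text
t 34.25 pos [ 613.2 -108.1   80.1] yaw 9.0 tilt 0.06 F [-0.26 -0.    0.04] M [-0.029 -0.001 -0.045] gap -0.0006 g 0.0 j6 1.239
```

View pics/w3.png

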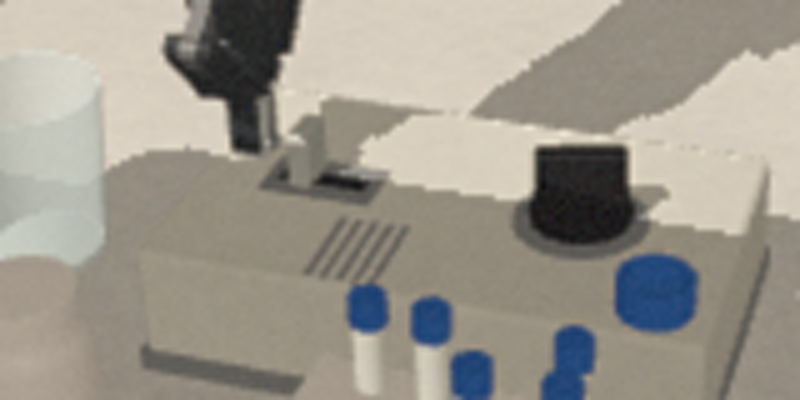

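The closed fingers, at (250,130), stand just behind the tab, at (305,150). I'll push along the slot.

>>> jog_arm --pt "-0.8 5 0 0 0 0 0" --pt "-1.5 9.5 0 0 0 0 0" --pt "-1.5 9.5 0 0 0 0 0"

```text
time_s: 34.67
position: [0.6113, -0.0983, 0.0795]
orientation: [0.649, 0.761, 0.0, 0.0]
contact_force: [-0.7, 0.5, 0.5]
finger_gap: 0.0003
grasp_force: 0.0
```

>>> jog_arm --pt "-0.2 1.5 0 0 0 0 0" --pt "-0.3 2 0 0 0 0 0"

```text
time_s: 34.92
position: [0.611, -0.0967, 0.0793]
orientation: [0.65, 0.76, -0.0, -0.0]
contact_force: [0.1, -0.7, -0.1]
finger_gap: -0.0004
grasp_force: 0.0
```

>>> jog_arm --pt "-0.2 1 0 0 0 0 0" --pt "-0.3 2 0 0 0 0 0"

```text
time_s: 35.17
position: [0.6107, -0.0949, 0.0793]
orientation: [0.65, 0.76, -0.0, 0.0]
contact_force: [-0.0, -2.3, 1.4]
finger_gap: 0.0003
grasp_force: 1.0
```

>>> jog_arm --pt "-0.2 1 0 0 0 0 0" --pt "-0.3 2 0 0 0 0 0"

```text
time_s: 35.42
position: [0.6103, -0.0928, 0.0793]
orientation: [0.65, 0.76, -0.0, -0.0]
contact_force: [0.2, -1.2, 0.8]
finger_gap: 0.0003
grasp_force: 1.0
```

>>> jog_arm --pt "-0.1 0.5 0 0 0 0 0" --pt "-0.2 1 0 0 0 0 0"

```text
time_s: 35.67
position: [0.6102, -0.0918, 0.0793]
orientation: [0.65, 0.76, -0.0, 0.0]
contact_force: [0.7, -2.0, -0.7]
finger_gap: -0.0002
grasp_force: 1.0
```

>>> jog_arm --pt "-0.1 0.5 0 0 0 0 0" --pt "-0.2 1 0 0 0 0 0"

```text
time_s: 35.92
position: [0.61, -0.0907, 0.0793]
orientation: [0.65, 0.76, 0.0, 0.0]
contact_force: [0.5, -2.1, -0.4]
finger_gap: -0.0003
grasp_force: 1.0
```

>>> jog_arm --pt "-0.1 0.5 0 0 0 0 0" --pt "-0.2 1 0 0 0 0 0"

```text
time_s: 36.17
position: [0.6099, -0.0898, 0.0793]
orientation: [0.65, 0.76, 0.0, 0.0]
contact_force: [1.4, -2.3, 0.0]
finger_gap: 0.0001
grasp_force: 1.0
```

>>> jog_arm --pt "-0.1 0.5 0 0 0 0 0" --pt "-0.2 1 0 0 0 0 0"

```text
time_s: 36.42
position: [0.6097, -0.0887, 0.0793]
orientation: [0.65, 0.76, 0.0, 0.0]
contact_force: [1.9, -2.4, -1.4]
finger_gap: 0.0
grasp_force: 1.0
```

>>> jog_arm --pt "-0.1 0.5 0 0 0 0 0" --pt "-0.2 1 0 0 0 0 0"

```text
time_s: 36.67
position: [0.6094, -0.0877, 0.0794]
orientation: [0.65, 0.76, 0.0, 0.0]
contact_force: [1.3, -1.6, -0.3]
finger_gap: 0.0
grasp_force: 1.0
```

>>> jog_arm --pt "-0.1 1 0 0 0 0 0" --pt "-0.3 2 0 0 0 0 0"

```text
time_s: 36.92
position: [0.6091, -0.0857, 0.0793]
orientation: [0.65, 0.76, 0.0, 0.0]
contact_force: [1.7, -2.2, -0.1]
finger_gap: 0.0
grasp_force: 1.0
```

>>> jog_arm --pt "-0.1 1 0 0 0 0 0" --pt "-0.3 2 0 0 0 0 0"

```text
time_s: 37.17
position: [0.6088, -0.0837, 0.0793]
orientation: [0.65, 0.76, 0.0, 0.0]
contact_force: [1.2, -1.1, 0.6]
finger_gap: 0.0
grasp_force: 1.0
```

>>> jog_arm --pt "-0.1 0.5 0 0 0 0 0" --pt "-0.2 1.3 0 0 0 0 0"

```text
time_s: 37.42
position: [0.6086, -0.0824, 0.0793]
orientation: [0.65, 0.76, -0.0, 0.0]
contact_force: [1.0, -3.1, 0.3]
finger_gap: 0.0003
grasp_force: 1.0
```

>>> jog_arm --pt "-0.1 0.5 0 0 0 0 0" --pt "-0.2 1 0 0 0 0 0"

```text
time_s: 37.67
position: [0.6085, -0.0815, 0.0793]
orientation: [0.65, 0.76, 0.0, 0.0]
contact_force: [1.2, -1.5, -0.0]
finger_gap: -0.0003
grasp_force: 1.0
```

>>> jog_arm --pt "-0.1 0.5 0 0 0 0 0" --pt "-0.1 0.8 0 0 0 0 0"

```text
time_s: 37.92
position: [0.6083, -0.0806, 0.0793]
orientation: [0.65, 0.76, 0.0, 0.0]
contact_force: [0.5, -2.3, 1.9]
finger_gap: -0.0005
grasp_force: 1.0
```

>>> jog_arm --pt "-0.1 0.5 0 0 0 0 0" --pt "-0.1 0.5 0 0 0 0 0"

```text
time_s: 38.17
position: [0.6082, -0.0801, 0.0793]
orientation: [0.65, 0.76, -0.0, -0.0]
contact_force: [0.6, -2.1, 0.1]
finger_gap: 0.0004
grasp_force: 0.8
```

>>> jog_arm --pt "-0.1 0.4 0 0 0 0 0" --pt "-0.1 0.4 0 0 0 0 0"

```text
time_s: 38.42
position: [0.6081, -0.0799, 0.0793]
orientation: [0.65, 0.76, -0.0, 0.0]
contact_force: [0.6, -2.4, 0.2]
finger_gap: 0.0002
grasp_force: 1.7
```

>>> jog_arm --pt "0 0.4 0 0 0 0 0" --pt "0 0.4 0 0 0 0 0"

```text
time_s: 38.67
position: [0.6081, -0.0798, 0.0793]
orientation: [0.65, 0.76, -0.0, 0.0]
contact_force: [1.6, -6.0, -0.2]
finger_gap: -0.0002
grasp_force: 3.1
```

>>> jog_arm --pt "-0.1 0.4 0 0 0 0 0" --pt "-0.1 0.4 0 0 0 0 0"

```text
time_s: 38.92
position: [0.6081, -0.0798, 0.0793]
orientation: [0.65, 0.76, -0.001, 0.001]
contact_force: [2.2, -9.3, -0.6]
finger_gap: 0.0002
grasp_force: 4.4
```

The end is solid and about 17 mm from first contact, so the lock is home. I'll back off, lift, check and hand in.

>>> jog_arm --pt "0.3 -2 0 0 0 0 0" --pt "2 -15 0 0 0 0 0" --pt "2 -18 0 0 0 0 0" --pt "2 -18 40 0 0 0 0" --pt "2 -18 90 0 0 0 0" --pt "-10 -18 140 0 0 0 0" --pt "-50 -18 150 0 0 0 0" --pt "-100 -18 150 0 0 0 0" --pt "-150 -18 150 0 0 0 0" --pt "-150 -18 150 0 0 0 0"

```text
time_s: 40.17
position: [0.4552, -0.097, 0.2297]
orientation: [0.65, 0.76, -0.0, -0.0]
contact_force: [1.1, -0.5, 0.1]
finger_gap: -0.0002
grasp_force: 0.0
```

Run:
```python
import cv2,numpy as np
from plant import viewer
import st
g=lambda x:(255*(x/255.)**.5).astype(np.uint8)
t=viewer.grab_frame("top")["pixels"][160:280,250:410,::-1];b=viewer.grab_frame("scene")["pixels"][165:245,210:370,::-1]
cv2.imwrite("pics/w4.png",np.vstack([cv2.resize(g(t),(480,360),interpolation=cv2.INTER_CUBIC),cv2.resize(b,(480,240),interpolation=cv2.INTER_CUBIC)]))
```

```text
t 40.17 pos [455.2 -97.  229.7] yaw 8.93 tilt 0.02 F [ 1.1  -0.52  0.06] M [ 0.04  -0.024 -0.014] gap -0.0002 g 0.0 j6 1.205
```

View pics/w4.png

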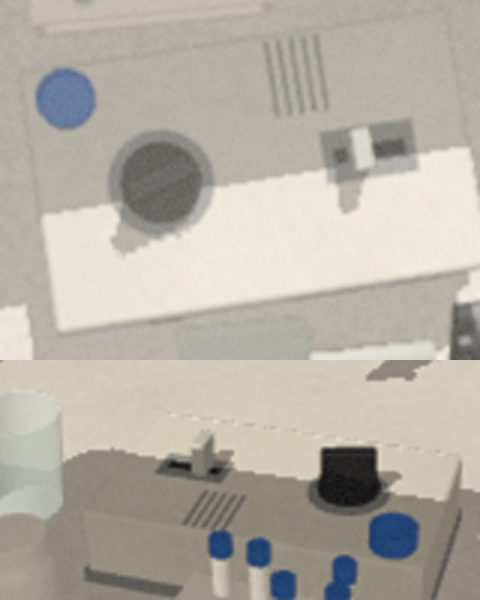

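The tab's top moved from column 389 to 362 at this scale, about 17 mm towards the knob. The cap and everything else stand where they were, so I'm handing in.

```bash
python3 -c "
from plant import arm
print(arm.close_job())"
```

```text
the job is handed in; nothing more can be done
None
```

The filter wheel is at filter four: I felt the end stop at about 0.53 N m, turned back four clicks and let go, and the lock tab then slid about 17 mm to a solid end; the job was handed in at about 40 s.

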